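# Reset the faceting bench: clear the mat, turn the rinse pot mouth-up

## Task

Clear the rubber mat by the lap: lay the dop stick (the long steel bar) flat in the long shallow tray and the dressing stone (the flat two-layer block) in the square bin. Turn the square rinse pot, which stands mouth-down, the other way up and leave it standing mouth-up near the middle of the mat. Leave the amber bottle, the round tub and the glass jar standing where they are.

Things in the scene. Friction and masses are not known exactly. Their poses are not given: they have to be found in the camera images.
- pot_center (a point): Grey plastic rinse pot: straight square box 54 x 54 mm outside, 64 mm tall, walls 3.5 mm, one end open (mouth), other end closed (base), about 0.12 kg. Loose; starts mouth-down on the bench, left or right of the mat, at any yaw. The point is its centre, half-way up (32 mm from either end). Its z axis points from the mouth towards the closed base (so it points up at the start and must point down at the end); x and y are square to the side walls.
- dop_center (a point): Dop stick: a steel bar of square section 14 x 14 mm with a thinner round brass-tipped end, 120 mm long in all, about 0.09 kg, lying on the mat. The point is the middle of its length, half-way up (7 mm above its underside). Its x axis runs along it: the square part spans -60 to +28 mm, the round end (12 mm thick at most) to +60 mm.
- stone_center (a point): Dressing stone: a flat block 85 x 28 x 20 mm (grey below, brick-coloured above), about 0.11 kg, lying on the mat. The point is its centre (10 mm above its underside); x axis along its 85 mm length, z up.
- mat: Black square rubber mat, 150 x 150 mm, 5 mm thick, fixed to the bench. Origin under its centre, at bench height; x and y along its sides; its upper face is 5 mm above.
- tray: Long shallow green tray, fixed, 170 mm (its x) by 96 mm (its y) outside, 28 mm tall, walls and floor 4 mm, open on top. Origin under its centre, at bench height.
- bin: Square green bin, fixed, 112 x 112 mm outside, 45 mm tall, walls and floor 4 mm, open on top. Origin under its centre, at bench height.
- bottle: Amber bottle, 62 mm across, 145 mm tall, standing beyond the mat. Bystander. Origin under its centre.
- tub: Round white plastic tub, mouth-up, 72 mm across the rim, 75 mm tall, on the other side of the mat from the pot. Bystander. Origin under its centre.
- jar: Green glass jar with a pale band and a metal cap, 54 mm across, 55 mm tall, between the mat and the robot. Bystander. Origin under its centre.

How it is judged:
At the end, for the whole second after the job is handed in: Pot mouth-up on the mat (within 0.1 rad of upright, centre within 45 mm of the mat's centre along each of its sides); dop stick flat (within 0.12 rad) on the tray's floor inside its walls; stone in the square bin, its centre inside the walls and below the rim (angle between pot_center's own z axis and vertical above 3.04 rad and x of pot_center in the frame of mat between -0.045 and 0.045 m and y of pot_center in the frame of mat between -0.045 and 0.045 m and height (world z) of pot_center between 0.033 and 0.041 m and x of dop_center in the frame of tray between -0.08 and 0.08 m and y of dop_center in the frame of tray between -0.044 and 0.044 m and height (world z) of dop_center below 0.017 m and angle between dop_center's own x axis and vertical between 1.45 and 1.69 rad and x of stone_center in the frame of bin between -0.052 and 0.052 m and y of stone_center in the frame of bin between -0.052 and 0.052 m and height (world z) of stone_center below 0.04 m); the robot touches nothing.
It fails at once if the amber bottle is shifted by more than 25 mm or tipped (distance of bottle from where it was at the start of the episode above 0.025 m or angle between bottle's own z axis and vertical above 0.35 rad).
It fails at once if the round tub is shifted by more than 25 mm or tipped (distance of tub from where it was at the start of the episode above 0.025 m or angle between tub's own z axis and vertical above 0.35 rad).
It fails at once if the glass jar is shifted by more than 25 mm or tipped (distance of jar from where it was at the start of the episode above 0.025 m or angle between jar's own z axis and vertical above 0.35 rad).
It also fails if it takes over 72 s, if anything falls off the work surface, if the arm or the gripper's body presses on something with over 40 N, if the wrist force passes 120 N, or if a joint passes its speed limit or range.

## Robot

A 7-joint arm with a two-finger parallel gripper is mounted at the origin on the work surface. World frame = base frame: x ahead of the robot, y to its left, z up, the work surface at z = 0. Lengths are in m, angles in rad, forces in N, time in s.
With the tool pointing down it reaches from about 0.4 to 0.85 m from the base axis. Payload 6.9 kg.
Tool frame: the origin (TCP) lies between the finger pads; the fingertips stand 14 mm ahead of it and the grasp point (between the pads) lies 5 mm behind it (robot.finger_overhang is the distance from the TCP to the fingertips, in m); z points along the fingers, y is the direction in which the jaws open and shut (so a half turn about z gives the same grasp; the last joint's range is limited). The gripper opens to 85 mm and grips with 20 to 120 N. Pads are 22 mm wide; open, the fingers measure 114 mm over their backs; the gripper's body (76 mm by 85 mm) begins 54 mm behind the grasp point. The pads swing forward as they close: fully open they stand 13 mm farther back than shut.
Start: joints at [1.391, 0.507, -0.238, 1.5, 0.126, 1.149, -0.155], TCP at [0.176, -0.6, 0.245] pointing down, gripper open.
Joint ranges: [-3.08, 3.08], [-0.24, 2.05], [-1.43, 1.35], [0, 2.5], [-1.52, 4.66], [0.17, 1.96], [-2.89, 2.89]. Speed limits (rad/s): [2.39, 2.39, 3.14, 3.14, 3.14, 3.14, 3.14].

## Interface

Orientations are given as a 3x3 rotation matrix whose columns are the frame's x, y, z axes.
In Python, from cell import sensors, eyes, ticket, robot gives the robot as it stands.
- The arm moves only by the tool send_rows, never from a script. Its argument "commands" is a list that holds one entry, the list of rows, each a list of 7 numbers: the shift along the tool's x, y, z scaled (see below), then the turn, a rotation vector about the tool's x, y, z scaled (see below), then the gripper's target within -1 to 1 (fully open at 1, half-way at 0, shut at -1). A call has 1 to 12 rows; each row shifts and turns the commanded pose from where the row before left it, along the tool's axes as they then stand; what a row does not reach is not made up. The controller multiplies each number of a shift by 20 mm and each number of a turn by 0.12 rad. A row lasts 1/8 s, in which the tool goes at most 62.5 mm and 10.7 degrees, less where a joint would pass 70% of its speed; a pose out of reach is approached as far as the arm can. A call with a number of a shift or a turn outside -1 to 1 is refused whole. A call with a gripper value outside its range is refused whole. The fingers move at their own pace and stop on an object; "newtons" is the grip in N (left out, the last holds). Time passes only in rows, so rows that do not move let the fingers close. It gives the time, the measured TCP pose, the force and the opening at its end, in the units of the state.
- sensors.get_state(): the state, without advancing time (a new reading comes with each control period).
- eyes.read_camera(name): name is "scene" or "top"; returns the picture (384x512x3 uint8, red, green, blue); there is no depth.
- eyes.camera_model(name): a dict with "mtx" (3x3 intrinsics, pixels), "world_to_cam" (4x4, takes a point from world to camera coordinates). Camera axes: x right, y up, looking along -z (the intrinsics and any distortion apply to the point x, -y, -z); pixel columns grow to the right and rows downward; lengths in m; the calibration is good to about 2 mm. A picture is of the moment at which its call begins. camera_model takes no time and is no camera call.
- ticket.sign_off(): hands the job in, once; it reports no verdict.
The state is a dict: "time": time; "qpos": joint angles; "qvel": joint speeds; "joint_torque": joint torques, N m; "ee_pos": TCP position; "ee_rot": TCP orientation; "force": force on the tool from outside, world axes, zero at the start; "torque": the same for the moment, N m; "gripper_width": opening from 0.0 (shut) to 1.0 (fully open).
Only numpy, scipy, OpenCV 4.12 (cv2) and the standard library are available. Lean on these libraries where they do the work, as an engineer would, in place of code of your own. Each camera call takes 0.05 s, during which the arm holds its last target.

## Working session

There is one attempt and no reset: what is moved stays moved. The work goes in short steps, Python scripts to look and compute and a tool call to move; the robot and the scene stay as the last step left them, time stands still between calls to the robot, and variables do not carry over. Pictures are saved under pics/ and viewed, and the job is handed in when it is done.

Besides the shell and the picture viewer there is one more tool, called after ">>>" as name([rows], argument=value, ...), one row to a line, values as JSON. send_rows: Moves the arm, as the interface text tells. Shifts and turns lie within -1 to 1; 1 stands for 20 mm of shift or 0.12 rad of turn. Its arguments: {"type":"object","properties":{"commands":{"type":"array","items":{"type":"array","items":{"type":"array","items":{"type":"number"}}}},"newtons":{"type":"number"}},"required":["commands"]}

```bash
ls; mkdir -p pics
python3 - <<'E'
from cell import sensors, eyes, ticket, robot
import cv2,numpy as np
np.set_printoptions(precision=4,suppress=True)
print(sensors.get_state()); print([a for a in dir(robot) if a[0]!='_'])
for n in("scene","top"):
    im=eyes.read_camera(n); cv2.imwrite(f"pics/{n}0.png",im[...,::-1]); np.save(f"pics/{n}0.npy",im); print(eyes.camera_model(n))
E
```

```text
pics
{'time': 0.0, 'qpos': array([ 1.3915,  0.5083, -0.2375,  1.5011,  0.1257,  1.1489, -0.1548]), 'qvel': array([ 0.0013, -0.0009,  0.001 , -0.0004, -0.001 ,  0.0018,  0.0002]), 'joint_torque': array([  0.0009, -62.0587,  -2.1857, -24.9649,   0.0128,   0.0121,
         0.    ]), 'ee_pos': array([ 0.1754, -0.5994,  0.2444]), 'ee_rot': array([[ 0.9597,  0.281 , -0.0006],
       [ 0.281 , -0.9597,  0.0017],
       [-0.0001, -0.0018, -1.    ]]), 'force': array([ 0.095 ,  0.2834, -0.7102]), 'torque': array([-0.0045, -0.0042, -0.0025]), 'gripper_width': 0.998662820521855}
['IKError', 'finger_overhang']
{'mtx': array([[482.3032,   0.    , 255.7086],
       [  0.    , 482.3032, 198.2889],
       [  0.    ,   0.    ,   1.    ]]), 'world_to_cam': array([[ 0.5264,  0.8502,  0.0131, -0.2748],
       [-0.649 ,  0.3917,  0.6522,  0.3034],
       [ 0.5493, -0.3518,  0.7579, -1.522 ],
       [ 0.    ,  0.    ,  0.    ,  1.    ]])}
{'mtx': array([[402.2524,   0.    , 249.8331],
       [  0.    , 402.2524, 186.7001],
       [  0.    ,   0.    ,   1.    ]]), 'world_to_cam': array([[-0.0251, -0.9989,  0.0389,  0.0021],
       [ 0.996 , -0.0217,  0.0862, -0.5497],
       [-0.0853,  0.0409,  0.9955, -0.8623],
       [ 0.    ,  0.    ,  0.    ,  1.    ]])}
```

View pics/scene0.png

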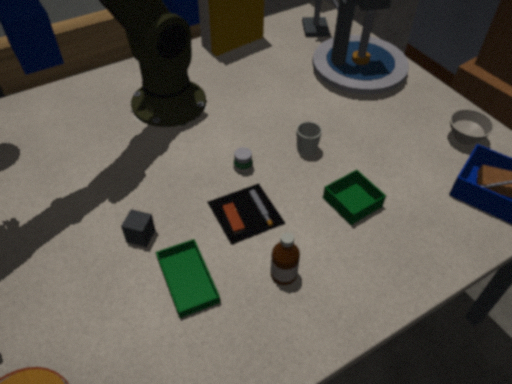

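View pics/top0.png

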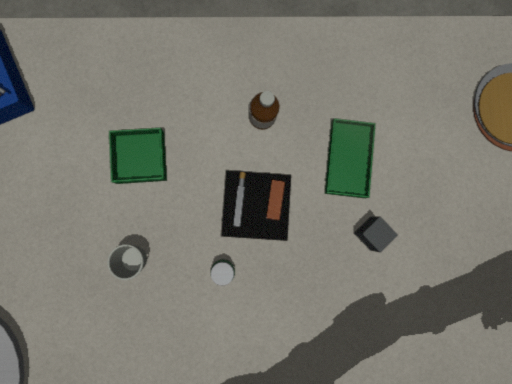

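The top view shows the mat near (256,205), the dop at (240,200), the stone at (276,200), the bin at (138,155) and the tray at (350,158). The pot is at (376,232), the tub at (127,260), the jar at (222,272) and the bottle at (264,105). Next I'll zoom in and measure.

Run:
```python
import cv2,numpy as np
t=cv2.imread("pics/top0.png");s=cv2.imread("pics/scene0.png")
f=lambda im,x0,y0,x1,y1,k:cv2.resize(np.clip(im[y0:y1,x0:x1].astype(float)*1.5,0,255).astype('uint8'),None,fx=k,fy=k,interpolation=cv2.INTER_CUBIC)
cv2.imwrite("pics/t0z.png",f(t,215,110,415,260,4)); cv2.imwrite("pics/s0z.png",f(s,110,140,310,290,4))
```

```text
(no output)
```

View pics/t0z.png

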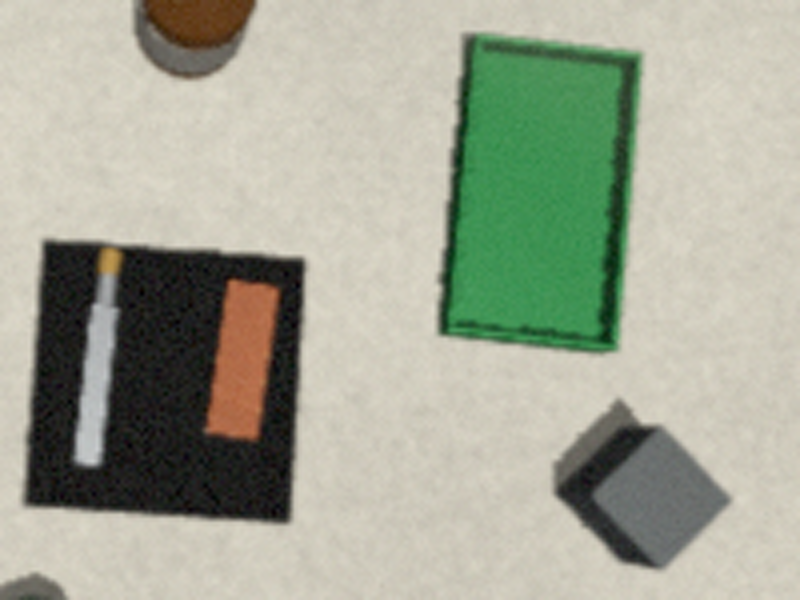

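View pics/s0z.png

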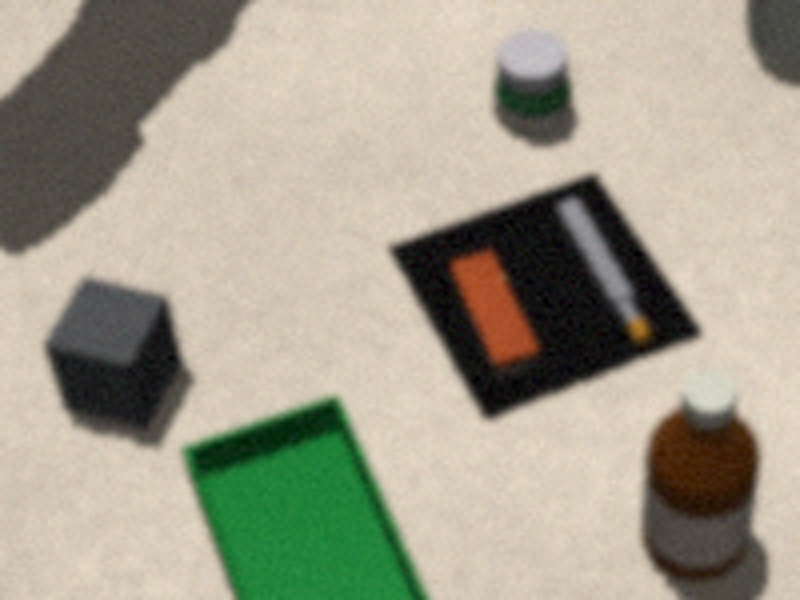

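```bash
cat > h.py <<'E'
import cv2,numpy as np
from cell import sensors, eyes
np.set_printoptions(precision=4,suppress=True)
def cam(n):
    m=eyes.camera_model(n); D=np.diag([1,-1,-1,1.]); W=D@m["world_to_cam"]; return m["mtx"],W
def proj(n,X):
    K,W=cam(n);X=np.atleast_2d(X); p=(K@(W[:3,:3]@X.T+W[:3,3:])).T; return p[:,:2]/p[:,2:]
def plane(n,uv,z):
    K,W=cam(n); uv=np.atleast_2d(uv).astype(float); d=(W[:3,:3].T@np.linalg.inv(K)@np.c_[uv,np.ones(len(uv))].T).T
    c=-W[:3,:3].T@W[:3,3]; return c+d*((z-c[2])/d[:,2:])
def tri(a,b,na="top",nb="scene"):
    P=[k@w[:3] for k,w in (cam(na),cam(nb))]
    X=cv2.triangulatePoints(P[0],P[1],np.atleast_2d(a).T.astype(float),np.atleast_2d(b).T.astype(float)); return (X[:3]/X[3]).T
def big(m,roi):
    z=np.zeros_like(m);x0,y0,x1,y1=roi;z[y0:y1,x0:x1]=m[y0:y1,x0:x1]
    n,l,st,c=cv2.connectedComponentsWithStats(z); i=1+np.argmax(st[1:,4]); mm=(l==i).astype('uint8')*255
    cs,_=cv2.findContours(mm,cv2.RETR_EXTERNAL,cv2.CHAIN_APPROX_NONE); return mm,max(cs,key=cv2.contourArea)[:,0,:],c[i],st[i]
def rect(n,c,z):
    p=plane(n,c,z)[:,:2]; r=cv2.minAreaRect((p*1000).astype(np.float32)); return np.array(r[0])/1000,r[1],r[2],cv2.boxPoints(r)/1000
E
python3 - <<'E'
from h import *
I={n:np.load(f"pics/{n}0.npy") for n in("top","scene")}
H={n:cv2.cvtColor(cv2.GaussianBlur(I[n],(3,3),0),cv2.COLOR_RGB2HSV) for n in I}
R={'top':dict(stone=(225,172,290,238),tray=(318,110,385,205),bin=(100,120,172,190),mat=(215,165,297,245)),
   'scene':dict(stone=(205,180,260,240),tray=(150,235,225,320),bin=(318,165,390,228),mat=(205,182,290,245))}
for n in I:
    h,s,v=[H[n][...,i] for i in range(3)]; print(n)
    M=dict(stone=((h<14)&(s>110)&(v>70)),tray=((h>45)&(h<85)&(s>100)),bin=((h>45)&(h<85)&(s>100)),mat=(v<40))
    for k in M:
        m,c,cen,st=big(M[k].astype('uint8')*255,R[n][k])
        z=dict(stone=.025,tray=.028,bin=.045,mat=.005)[k]
        hull=cv2.convexHull(c); 
        r=rect(n,c,z); ap=cv2.approxPolyDP(hull,3,True)[:,0]
        print(k,cen,st,'rect',r[0],r[1],r[2]); print('  quad',ap.tolist())
    # pot top
t=I['top'];print(t[232,376],t[228,360],t[236,380]);s=I['scene'];print(s[222,137],s[238,130],s[240,147])
for u,v in [(239,190),(239,215),(241,176)]: print(t[v,u])
E
```

```text
top
stone [275.2849 199.6335] [267 180  18  40 502] rect [ 0.5199 -0.0662] (28.677776336669922, 85.31159210205078) 80.19225311279297
  quad [[273, 180], [284, 183], [278, 219], [267, 217]]
tray [349.2665 159.7729] [ 326  120   47   77 2994] rect [ 0.6084 -0.2349] (96.08763122558594, 165.45179748535156) 82.84442901611328
  quad [[334, 120], [370, 124], [367, 196], [326, 192]]
bin [137.1354 155.2539] [ 110  129   56   54 2769] rect [0.6211 0.2294] (111.94527435302734, 114.30662536621094) 2.662818193435669
  quad [[161, 129], [165, 178], [113, 181], [110, 132]]
mat [254.6677 206.9692] [ 222  171   68   69 3088] rect [ 0.5099 -0.0246] (143.9259490966797, 144.05934143066406) 84.70887756347656
  quad [[227, 171], [289, 176], [285, 239], [222, 234]]
scene
stone [232.9221 216.4675] [223 203  21  28 308] rect [ 0.5205 -0.0663] (28.34725570678711, 84.87665557861328) 79.50089263916016
  quad [[230, 203], [243, 225], [235, 230], [223, 207]]
tray [187.5115 278.1237] [ 157  241   62   76 2862] rect [ 0.6179 -0.2402] (92.6828842163086, 178.24752807617188) 82.3146743774414
  quad [[193, 241], [218, 302], [181, 316], [157, 253]]
bin [353.7177 196.6241] [ 325  171   60   53 1881] rect [0.6354 0.2197] (126.94700622558594, 131.41883850097656) 2.571597099304199
  quad [[356, 171], [384, 196], [379, 207], [351, 223], [325, 198], [327, 186]]
mat [245.6245 213.6465] [ 209  185   74   58 1819] rect [ 0.5119 -0.025 ] (143.4169464111328, 144.1942901611328) 84.66279602050781
  quad [[258, 185], [282, 223], [231, 242], [209, 203]]
[74 75 77] [23 21 22] [72 74 74]
[55 53 56] [21 21 20] [12 17 14]
[116 118 119]
[123 124 125]
[119  95  53]
```

Run:
```python
from h import *
I={n:np.load(f"pics/{n}0.npy") for n in("top","scene")}
B={n:cv2.GaussianBlur(I[n],(3,3),0) for n in I}
C={}
for n in I:
    H=cv2.cvtColor(B[n],cv2.COLOR_RGB2HSV);h,s,v=[H[...,i] for i in range(3)]
    K={}
    K['dop']=((v>52)&~((h<12)&(s>140)),{'top':(230,171,252,232),'scene':(245,187,275,227)}[n])
    lo=dict(top=48,scene=34)[n]
    K['pot']=((v>lo)&(v<100)&(s<60),{'top':(340,205,405,255),'scene':(118,205,160,240)}[n])
    K['stone']=((h<14)&(s>110)&(v>70),{'top':(225,172,290,238),'scene':(205,180,260,240)}[n])
    K['jar']=((v>90)&(s<40),{'top':(205,255,240,290),'scene':(0,0,1,1)}[n]) 
    for k,(m,r) in K.items():
        if k=='jar': continue
        mm,c,cen,st=big(m.astype('uint8')*255,r); C[k,n]=cen
        z=dict(stone=.025,dop=.019,pot=.064)[k]; R=rect(n,c,z)
        print(n,k,cen,st,'rect',R[0],R[1],R[2], cv2.approxPolyDP(cv2.convexHull(c),2.5,True)[:,0].tolist())
        cv2.imwrite(f"pics/m_{k}_{n}.png",mm)
for k in('dop','pot','stone'):
    X=tri(C[k,'top'],C[k,'scene']); print(k,'tri',X, 'reproj',proj('top',X)-C[k,'top'],proj('scene',X)-C[k,'scene'])
Q=lambda a,b:print(tri(a,b))
print('tray corners');Q([[334,120],[326,192],[367,196]],[[218,302],[193,241],[157,253]])
print('mat');Q([[227,171],[289,176],[285,239],[222,234]],[[282,223],[231,242],[209,203],[258,185]])
print('bin');Q([[161,129],[165,178],[113,181],[110,132]],[[351,211],[325,186],[356,171],[384,196]])
```

```text
top dop [239.2214 199.5025] [233 171  19  56 402] rect [0.5264 0.0123] (26.102005004882812, 126.18811798095703) 77.11476135253906 [[251, 171], [240, 225], [235, 226], [233, 219], [239, 171]]
top pot [376.1184 232.2153] [353 210  44  42 836] rect [ 0.4447 -0.2675] (79.04731750488281, 65.17466735839844) 43.22736740112305 [[369, 210], [396, 234], [380, 251], [370, 250], [353, 232], [354, 225]]
top stone [275.2849 199.6335] [267 180  18  40 502] rect [ 0.5199 -0.0662] (28.677776336669922, 85.31159210205078) 80.19225311279297 [[273, 180], [284, 183], [278, 219], [267, 217]]
scene dop [260.4793 205.9908] [250 190  22  35 217] rect [0.5261 0.0128] (16.473434448242188, 122.12376403808594) 82.5582275390625 [[251, 190], [260, 199], [271, 224], [253, 199]]
scene pot [137.8615 222.1935] [121 210  37  30 527] rect [ 0.4569 -0.278 ] (87.41804504394531, 85.2061767578125) 58.78144454956055 [[131, 210], [151, 214], [157, 233], [155, 239], [125, 239], [121, 225]]
scene stone [232.9221 216.4675] [223 203  21  28 308] rect [ 0.5205 -0.0663] (28.34725570678711, 84.87665557861328) 79.50089263916016 [[230, 203], [243, 225], [235, 230], [223, 207]]
dop tri [[0.5225 0.0134 0.0167]] reproj [[-0.1541 -0.0929]] [[-0.1088 -0.0006]]
pot tri [[ 0.4429 -0.2777  0.0553]] reproj [[0.7555 0.4391]] [[0.5474 0.1293]]
stone tri [[ 0.5201 -0.0659  0.0229]] reproj [[-0.1634 -0.0981]] [[-0.1178 -0.007 ]]
tray corners
[[ 0.7004 -0.2081  0.0081]
 [ 0.5336 -0.182   0.0187]
 [ 0.5232 -0.2711  0.0233]]
mat
[[ 0.5876  0.0381  0.0016]
 [ 0.5733 -0.1016  0.004 ]
 [ 0.4323 -0.0876 -0.0011]
 [ 0.4473  0.0533  0.0026]]
bin
[[0.675  0.1773 0.0527]
 [0.5721 0.1736 0.0476]
 [0.5675 0.2831 0.0402]
 [0.6731 0.2887 0.0402]]
```

Run:
```python
from h import *
tp=np.array([[379.5,216.5],[397.75,235],[380,252],[363,234]]);sp=np.array([[133,210],[152,214],[142.5,231],[122,226]])
a=plane('top',tp,.064);b=plane('scene',sp,.064);print(a,'\n',b,a.mean(0),b.mean(0))
print([min(range(4),key=lambda j:np.linalg.norm(a[i]-b[j])) for i in range(4)])
o=[min(range(4),key=lambda j:np.linalg.norm(a[i]-b[j])) for i in range(4)]
print('tri',tri(tp,sp[o]), tri(tp.mean(0),sp.mean(0)))
e=np.diff(np.r_[a,a[:1]],axis=0)[:,:2];print('edges',np.linalg.norm(e,axis=1),np.degrees(np.arctan2(e[:,1],e[:,0])))
e=np.diff(np.r_[b,b[:1]],axis=0)[:,:2];print('edges',np.linalg.norm(e,axis=1),np.degrees(np.arctan2(e[:,1],e[:,0])))
dt=[[236.9,226.5],[241.25,186.75],[243,172]];ds=[[252,189.5],[270.5,225]]
A=plane('top',dt,.019);Bb=plane('scene',ds,.019);print('dop',A,Bb,np.linalg.norm(A[2]-A[0]),np.linalg.norm(Bb[1]-Bb[0]));print(tri([dt[0],dt[2]],ds))
for n,t in((A[0],A[2]),(Bb[0],Bb[1])): d=t-n;print((n+t)/2,np.degrees(np.arctan2(d[1],d[0])))
# jar, bottle, tub approx
print('jar cap',plane('top',[[222,273]],.055),'tub',plane('top',[[127,261]],.075),'bottle cap',plane('top',[[267,99]],.145))
```

```text
[[ 0.477  -0.282   0.064 ]
 [ 0.4371 -0.3189  0.064 ]
 [ 0.4027 -0.2791  0.064 ]
 [ 0.4411 -0.2448  0.064 ]] 
 [[ 0.4086 -0.2755  0.064 ]
 [ 0.4433 -0.2418  0.064 ]
 [ 0.4784 -0.2809  0.064 ]
 [ 0.4404 -0.3158  0.064 ]] [ 0.4395 -0.2812  0.064 ] [ 0.4427 -0.2785  0.064 ]
[2, 3, 0, 1]
tri [[ 0.4775 -0.2813  0.0635]
 [ 0.4384 -0.317   0.0635]
 [ 0.4044 -0.2769  0.0616]
 [ 0.4423 -0.2429  0.0642]] [[ 0.4406 -0.2797  0.0627]]
edges [0.0543 0.0526 0.0515 0.0516] [-137.1737  130.8152   41.6702  -46.0284]
edges [0.0484 0.0526 0.0516 0.0513] [  44.1658  -48.107  -137.4988  128.2813]
dop [[0.4631 0.0196 0.019 ]
 [0.5503 0.008  0.019 ]
 [0.5831 0.0034 0.019 ]] [[0.4653 0.0235 0.019 ]
 [0.5885 0.0014 0.019 ]] 0.12112457577275833 0.12511992096980473
[[0.4645 0.0218 0.0193]
 [0.5843 0.0038 0.0127]]
[0.5231 0.0115 0.019 ] -7.69562165827104
[0.5269 0.0124 0.019 ] -10.177495421951356
jar cap [[0.3681 0.0529 0.055 ]] tub [[0.4001 0.2431 0.075 ]] bottle cap [[ 0.7092 -0.0434  0.145 ]]
```

Measurements agree between the two views, with all values in metres:

| Object | Position | Yaw | Height |
|---|---|---|---|
| Dop | (0.524, 0.012) | -8.5° | two-view top 0.017 |
| Stone | (0.520, -0.066) | -9.8° | two-view top 0.023 |
| Pot | (0.440, -0.280) | about 42.5° | two-view top 0.063 |
| Bin | (0.622, 0.231) | – | – |
| Tray | (0.61, -0.236) | about -7° | – |
| Mat | (0.511, -0.025) | – | – |

I'm moving to the dop first.

>>> send_rows([
  [[0, 0, 1, 0, 0, 0.9, 0.1], [0, 0, 1, 0, 0, 0.9, 0.1], [0, 0, 1, 0, 0, 0.9, 0.1], [0, 0, 1, 0, 0, 0.9, 0.1], [0.37, -1, 0, 0, 0, 0, 0.1], [0.37, -1, 0, 0, 0, 0, 0.1], [0.37, -1, 0, 0, 0, 0, 0.1], [0.37, -1, 0, 0, 0, 0, 0.1], [0.37, -1, 0, 0, 0, 0, 0.1], [0.37, -1, 0, 0, 0, 0, 0.1], [0.37, -1, 0, 0, 0, 0, 0.1], [0.37, -1, 0, 0, 0, 0, 0.1]],
], newtons=40)

```text
time: 1.6
ee_pos: [0.2583, -0.449, 0.1653]
ee_rot: [[0.989, -0.147, 0.0], [-0.147, -0.989, -0.0], [0.0, 0.0, -1.0]]
force: [0.6, 0.3, -0.6]
gripper_width: 0.55
```

```bash
cat > st.py <<'E'
from h import *
import json
s=sensors.get_state(); print(s['time'],'q',s['qpos'],'p',s['ee_pos'],'x ang',np.degrees(np.arctan2(s['ee_rot'][1,0],s['ee_rot'][0,0])),'z',s['ee_rot'][:,2],'w',s['gripper_width'],'F',s['force'])
open('log.jsonl','a').write(json.dumps([s['qpos'].tolist(),s['ee_pos'].tolist(),s['ee_rot'].tolist()])+'\n')
def to(x,y,z):
    d=s['ee_rot'].T@(np.array([x,y,z])-s['ee_pos']); print('units',d/.02)
E
python3 -c "
from st import *
to(.516,.0135,.1)"
```

```text
1.6 q [ 1.0927  0.425  -0.1302  1.895   0.0729  0.8259 -0.7934] p [ 0.2583 -0.449   0.1653] x ang -8.430356691488068 z [ 0.0001 -0.0001 -1.    ] w 0.550378509371747 F [ 0.626   0.3191 -0.6364]
units [  9.355  -24.7643   3.2661]
```

>>> send_rows([
  [[0.38, -1, 0, 0, 0, 0, 0.1], [0.38, -1, 0, 0, 0, 0, 0.1], [0.38, -1, 0, 0, 0, 0, 0.1], [0.38, -1, 0, 0, 0, 0, 0.1], [0.38, -1, 0, 0, 0, 0, 0.1], [0.38, -1, 0, 0, 0, 0, 0.1], [0.38, -1, 0, 0, 0, 0, 0.1], [0.38, -1, 0, 0, 0, 0, 0.1], [0.38, -1, 0, 0, 0, 0, 0.1], [0.38, -1, 0, 0, 0, 0, 0.1], [0.38, -1, 0, 0, 0, 0, 0.1], [0.38, -1, 0, 0, 0, 0, 0.1]],
])

```text
time: 3.1
ee_pos: [0.3834, -0.2249, 0.1654]
ee_rot: [[0.989, -0.147, 0.0], [-0.147, -0.989, -0.0], [0.0, 0.0, -1.0]]
force: [-0.2, 0.5, 0.5]
gripper_width: 0.545
```

```bash
python3 -c "
from st import *
to(.516,.0135,.1)"
```

```text
3.1 q [ 0.6115  0.328  -0.18    2.0698  0.0848  0.7502 -1.339 ] p [ 0.3834 -0.2249  0.1654] x ang -8.426752231295414 z [ 0.0002 -0.0001 -1.    ] w 0.5454582882379313 F [-0.1541  0.4916  0.5085]
units [  4.8126 -12.7642   3.2692]
```

>>> send_rows([
  [[0.38, -1, 0.2, 0, 0, 0, 0.0], [0.38, -1, 0.2, 0, 0, 0, 0.0], [0.38, -1, 0.2, 0, 0, 0, 0.0], [0.38, -1, 0.2, 0, 0, 0, 0.0], [0.38, -1, 0.2, 0, 0, 0, 0.0], [0.38, -1, 0.2, 0, 0, 0, 0.0], [0.38, -1, 0.2, 0, 0, 0, 0.0], [0.38, -1, 0.2, 0, 0, 0, 0.0], [0.38, -1, 0.2, 0, 0, 0, 0.0], [0.38, -1, 0.2, 0, 0, 0, 0.0], [0.38, -1, 0.2, 0, 0, 0, 0.0], [0, 0, 0, 0, 0, 0, 0.0]],
])

```text
time: 4.6
ee_pos: [0.4982, -0.0188, 0.1211]
ee_rot: [[0.99, -0.144, 0.0], [-0.144, -0.99, 0.001], [0.0, -0.001, -1.0]]
force: [-0.5, -0.1, -0.0]
gripper_width: 0.502
```

```bash
python3 -c "
from st import *
to(.516,.0135,.0215)"
```

```text
4.6 q [ 0.1206  0.4623 -0.1882  1.9952  0.1295  0.6951 -1.8629] p [ 0.4982 -0.0188  0.1211] x ang -8.256144549951488 z [ 0.0002  0.0008 -1.    ] w 0.5021151432446309 F [-0.4592 -0.082  -0.0033]
units [ 0.6477 -1.7196  4.983 ]
```

>>> send_rows([
  [[0.32, -0.86, 0.5, 0, 0, 0, 0.0], [0.32, -0.86, 0.5, 0, 0, 0, 0.0], [0, 0, 1, 0, 0, 0, 0.0], [0, 0, 1, 0, 0, 0, 0.0], [0, 0, 1, 0, 0, 0, 0.0], [0, 0, 0.7, 0, 0, 0, 0.0], [0, 0, 0.27, 0, 0, 0, 0], [0, 0, 0, 0, 0, 0, 0]],
])

```text
time: 5.6
ee_pos: [0.5157, 0.0115, 0.0217]
ee_rot: [[0.989, -0.147, -0.0], [-0.147, -0.989, 0.0], [-0.0, -0.0, -1.0]]
force: [0.1, 0.1, 0.3]
gripper_width: 0.497
```

```bash
python3 -c "
from st import *
to(.516,.0135,.0215)
for n in ('top','scene'): 
  im=eyes.read_camera(n);cv2.imwrite(f'pics/{n}1.png',np.clip(1.5*cv2.resize(im[150:270,200:360] if n=='top' else im[140:290,160:360],None,fx=4,fy=4,interpolation=2)[...,::-1].astype(float),0,255))"
```

```text
5.6 q [ 0.0224  0.6389 -0.139   2.0374  0.1808  0.4769 -1.9684] p [0.5157 0.0115 0.0217] x ang -8.430932160217214 z [-0.0003  0.0001 -1.    ] w 0.4966591145257738 F [0.1177 0.122  0.2654]
units [-0.002  -0.1015  0.0107][ WARN:0@1.115] global loadsave.cpp:1063 imwrite_ Unsupported depth image for selected encoder is fallbacked to CV_8U.
```

View pics/scene1.png

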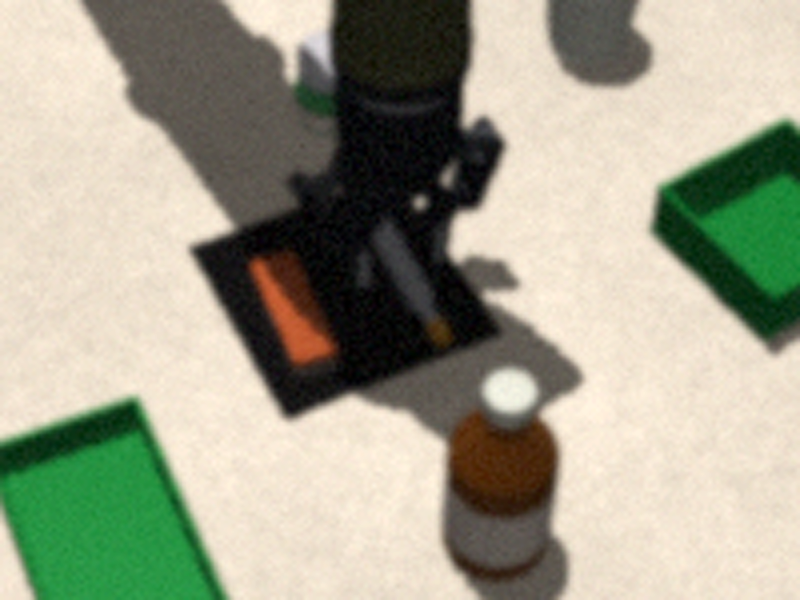

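The fingers straddle the dop (finger at about (365,270), dop running from (380,230) to (440,330)). Closing and lifting.

>>> send_rows([
  [[0, 0, 0, 0, 0, 0, -1], [0, 0, 0, 0, 0, 0, -1], [0, 0, 0, 0, 0, 0, -1], [0, 0, 0, 0, 0, 0, -1], [0, 0, -0.5, 0, 0, 0, -1], [0, 0, -1, 0, 0, 0, -1], [0, 0, -1, 0, 0, 0, -1], [0, 0, -1, 0, 0, 0, -1], [0, 0, 0, 0, 0, 0, -1]],
], newtons=50)

```text
time: 6.82
ee_pos: [0.5166, 0.0112, 0.0935]
ee_rot: [[0.989, -0.147, 0.003], [-0.147, -0.989, 0.0], [0.003, -0.001, -1.0]]
force: [0.6, -0.0, -1.3]
gripper_width: 0.146
```

```bash
python3 -c "
from st import *
to(.602,-.234,.09)"
```

```text
6.825 q [ 0.0505  0.5231 -0.176   1.981   0.1461  0.6462 -1.9374] p [0.5166 0.0112 0.0935] x ang -8.451166062577666 z [ 0.0032  0.0001 -1.    ] w 0.1463639230136442 F [ 0.5787 -0.0349 -1.3233]
units [ 6.0254 11.5009  0.1855]
```

>>> send_rows([
  [[0.5, 0.96, -0.2, 0, 0, 0, -1], [0.5, 0.96, 0, 0, 0, 0, -1], [0.5, 0.96, 0, 0, 0, 0, -1], [0.5, 0.96, 0, 0, 0, 0, -1], [0.5, 0.96, 0, 0, 0, 0, -1], [0.5, 0.96, 0, 0, 0, 0, -1], [0.5, 0.96, 0, 0, 0, 0, -1], [0.5, 0.96, 0, 0, 0, 0, -1], [0.5, 0.96, 0, 0, 0, 0, -1], [0.5, 0.96, 0, 0, 0, 0, -1], [0.5, 0.96, 0, 0, 0, 0, -1], [0.5, 0.96, 0, 0, 0, 0, -1]],
])

```text
time: 8.32
ee_pos: [0.601, -0.2355, 0.0958]
ee_rot: [[0.989, -0.147, -0.0], [-0.147, -0.989, 0.0], [-0.0, -0.0, -1.0]]
force: [0.0, 0.4, -0.4]
gripper_width: 0.146
```

```bash
python3 -c "
from st import *
to(.602,-.234,.0215)
for n in ('top','scene'): 
  im=eyes.read_camera(n);cv2.imwrite(f'pics/{n}2.png',np.clip(1.5*cv2.resize(im[100:250,200:400] if n=='top' else im[180:330,130:330],None,fx=4,fy=4,interpolation=2)[...,::-1].astype(float),0,255).astype('uint8'))"
```

```text
8.325 q [ 0.4513  0.6777 -0.1958  1.6255  0.1623  0.8544 -1.5271] p [ 0.601  -0.2355  0.0958] x ang -8.432947636976873 z [-0.0001  0.0001 -1.    ] w 0.14622437341491634 F [ 0.005   0.4193 -0.3769]
units [ 0.0388 -0.083   3.7171]
```

View pics/scene2.png

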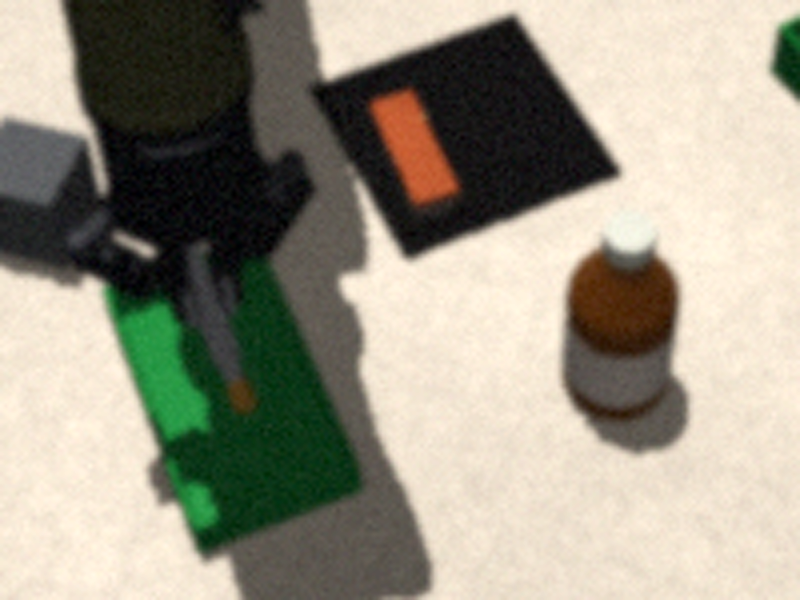

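The dop is held over the tray at (240,350) in the zoom, and no walls are in the way. Lowering and releasing.

>>> send_rows([
  [[0, 0, 1, 0, 0, 0, -1], [0, 0, 1, 0, 0, 0, -1], [0, 0, 1, 0, 0, 0, -1], [0, 0, 0.5, 0, 0, 0, -1], [0, 0, 0.22, 0, 0, 0, -1], [0, 0, 0, 0, 0, 0, -0.2], [0, 0, 0, 0, 0, 0, -0.2], [0, 0, -0.6, 0, 0, 0, -0.2], [0, 0, -1, 0, 0, 0, -0.1], [0, 0, -1, 0, 0, 0, 0], [0, 0, -1, 0, 0, 0, 0]],
])

```text
time: 9.8
ee_pos: [0.6009, -0.2343, 0.0953]
ee_rot: [[0.989, -0.147, 0.001], [-0.147, -0.989, -0.0], [0.001, 0.0, -1.0]]
force: [0.4, 0.4, 0.4]
gripper_width: 0.498
```

```bash
python3 -c "
from st import *
to(.520,-.066,.09)"
```

```text
9.8 q [ 0.4498  0.6771 -0.196   1.6289  0.163   0.8505 -1.5297] p [ 0.6009 -0.2343  0.0953] x ang -8.43808294590803 z [ 0.0011 -0.0003 -1.    ] w 0.49751361469153454 F [0.384  0.4071 0.3989]
units [-5.2356 -7.7308  0.2567]
```

>>> send_rows([
  [[-0.58, -0.86, 0, 0, 0, 0, 0.2], [-0.58, -0.86, 0, 0, 0, 0, 0.2], [-0.58, -0.86, 0, 0, 0, 0, 0.2], [-0.58, -0.86, 0, 0, 0, 0, 0.2], [-0.58, -0.86, 0, 0, 0, 0, 0.2], [-0.58, -0.86, 0, 0, 0, 0, 0.2], [-0.58, -0.86, 0, 0, 0, 0, 0.2], [-0.58, -0.86, 0, 0, 0, 0, 0.2], [-0.58, -0.86, 0, 0, 0, 0.2, 0.2], [0, 0, 0.5, 0, 0, 0, 0.2], [0, 0, 0.5, 0, 0, 0, 0.2], [0, 0, 0.5, 0, 0, 0, 0.2]],
])

```text
time: 11.3
ee_pos: [0.5201, -0.0666, 0.0624]
ee_rot: [[0.985, -0.171, -0.0], [-0.171, -0.985, -0.0], [-0.0, 0.0, -1.0]]
force: [0.3, -1.3, 0.1]
gripper_width: 0.6
```

```bash
python3 -c "
from st import *
to(.520,-.066,.024)
for n in ('top','scene'): 
  im=eyes.read_camera(n);cv2.imwrite(f'pics/{n}3.png',np.clip(1.5*cv2.resize(im[100:250,200:400] if n=='top' else im[180:330,130:330],None,fx=4,fy=4,interpolation=2)[...,::-1].astype(float),0,255).astype('uint8'))"
```

```text
11.3 q [ 0.1896  0.5803 -0.1635  1.9858  0.1623  0.5881 -1.8259] p [ 0.5201 -0.0666  0.0624] x ang -9.864777251546515 z [-0.0004 -0.0003 -1.    ] w 0.6004919521331081 F [ 0.2704 -1.3023  0.0835]
units [-0.0084 -0.0301  1.9224]
```

View pics/scene3.png

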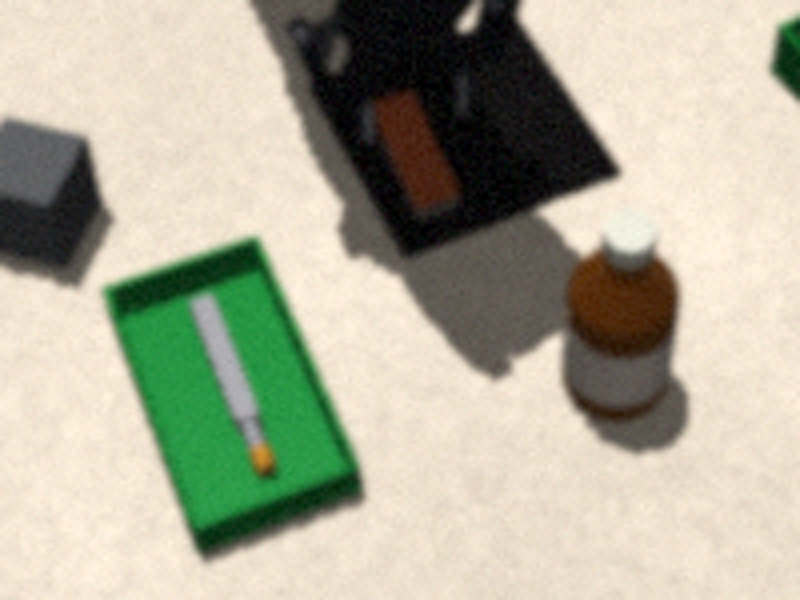

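The dop lies in the tray, from (200,300) to (260,465), and the fingers straddle the stone at (365,120) and (462,95). I'll descend, grip and lift.

>>> send_rows([
  [[0, 0, 1, 0, 0, 0, 0.2], [0, 0, 0.6, 0, 0, 0, 0.2], [0, 0, 0.32, 0, 0, 0, 0.2], [0, 0, 0, 0, 0, 0, -1], [0, 0, 0, 0, 0, 0, -1], [0, 0, 0, 0, 0, 0, -1], [0, 0, 0, 0, 0, 0, -1], [0, 0, -0.6, 0, 0, 0, -1], [0, 0, -1, 0, 0, 0, -1], [0, 0, -1, 0, 0, 0, -1], [0, 0, -1, 0, 0, 0, -1], [0, 0, -1, 0, 0, 0, -1]],
])

```text
time: 12.9
ee_pos: [0.52, -0.0658, 0.1186]
ee_rot: [[0.985, -0.17, 0.001], [-0.17, -0.985, -0.0], [0.001, -0.0, -1.0]]
force: [0.1, -0.3, -1.4]
gripper_width: 0.314
```

```bash
python3 -c "
from st import *
to(.622,.231,.1)"
```

```text
12.9 q [ 0.2075  0.4968 -0.1883  1.9342  0.1355  0.722  -1.8024] p [ 0.52   -0.0658  0.1186] x ang -9.811078319872944 z [ 0.0005 -0.     -1.    ] w 0.3138442971325748 F [ 0.1097 -0.2685 -1.3525]
units [  2.4976 -15.4911   0.9318]
```

>>> send_rows([
  [[0.156, -0.97, 0, 0, 0, 0, -1], [0.156, -0.97, 0, 0, 0, 0, -1], [0.156, -0.97, 0, 0, 0, 0, -1], [0.156, -0.97, 0, 0, 0, 0, -1], [0.156, -0.97, 0, 0, 0, 0, -1], [0.156, -0.97, 0, 0, 0, 0, -1], [0.156, -0.97, 0, 0, 0, 0, -1], [0.156, -0.97, 0, 0, 0, 0, -1], [0.156, -0.97, 0, 0, 0, 0, -1], [0.156, -0.97, 0, 0, 0, 0, -1], [0.156, -0.97, 0, 0, 0, 0, -1], [0.156, -0.97, 0, 0, 0, 0, -1]],
])

```text
time: 14.4
ee_pos: [0.597, 0.1585, 0.1171]
ee_rot: [[0.985, -0.17, -0.0], [-0.17, -0.985, 0.0], [-0.0, 0.0, -1.0]]
force: [0.4, 0.5, -0.8]
gripper_width: 0.313
```

>>> send_rows([
  [[0.156, -0.97, 0, 0, 0, 0, -1], [0.156, -0.97, 0, 0, 0, 0, -1], [0.156, -0.97, 0, 0, 0, 0, -1], [0.156, -0.97, 0, 0, 0, 0, -1], [0, 0, 0.8, 0, 0, -0.85, -1], [0, 0, 0.8, 0, 0, -0.85, -1], [0, 0, 0, 0, 0, 0, -1]],
])

```text
time: 15.28
ee_pos: [0.6215, 0.2316, 0.0838]
ee_rot: [[0.999, 0.032, -0.003], [0.032, -0.999, -0.001], [-0.003, 0.001, -1.0]]
force: [-0.0, -0.3, -0.4]
gripper_width: 0.31
```

```bash
python3 -c "
from st import *
to(.622,.231,.027)
for n in ('top','scene'): 
  im=eyes.read_camera(n);cv2.imwrite(f'pics/{n}4.png',np.clip(1.5*cv2.resize(im[80:230,70:270] if n=='top' else im[120:270,250:450],None,fx=4,fy=4,interpolation=2)[...,::-1].astype(float),0,255).astype('uint8'))"
```

```text
15.275 q [-0.2694  0.7171 -0.216   1.5804  0.1853  0.867  -2.0931] p [0.6215 0.2316 0.0838] x ang 1.8392938152337943 z [-0.0026 -0.0008 -1.    ] w 0.3103264832256331 F [-0.0002 -0.2735 -0.3611]
units [0.0309 0.0305 2.838 ]
```

View pics/scene4.png

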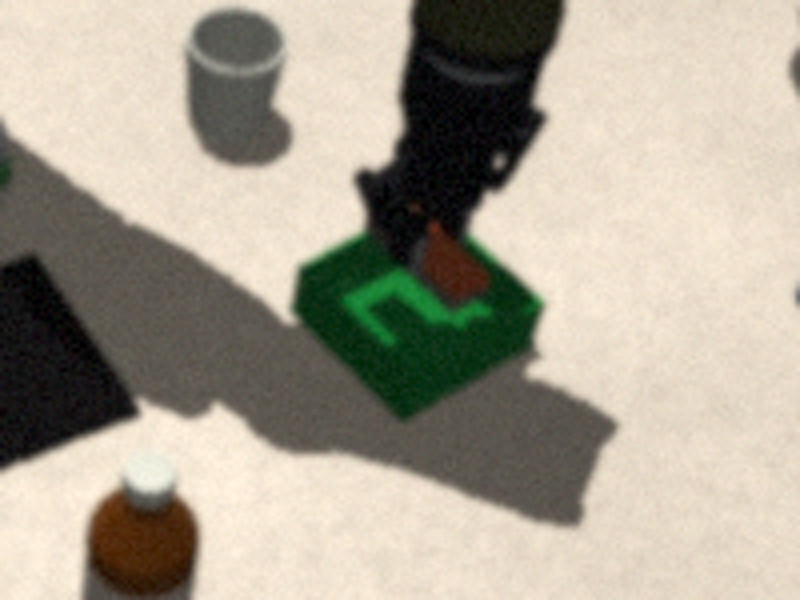

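The stone hangs above the bin at (455,265). Lowering and releasing.

>>> send_rows([
  [[0, 0, 1, 0, 0, 0, -1], [0, 0, 1, 0, 0, 0, -1], [0, 0, 0.6, 0, 0, 0, -1], [0, 0, 0.2, 0, 0, 0, -1], [0, 0, 0, 0, 0, 0, 0.05], [0, 0, 0, 0, 0, 0, 0.05], [0, 0, -0.6, 0, 0, 0, 0.05], [0, 0, -1, 0, 0, 0, 0.05], [0, 0, -1, 0, 0, 0, 0.05], [0, 0, -1, 0, 0, 0, 0.05], [0, 0, -1, 0, 0, 0, 0.05]],
])

```text
time: 16.75
ee_pos: [0.6224, 0.2317, 0.1232]
ee_rot: [[0.999, 0.033, 0.001], [0.033, -0.999, 0.001], [0.001, -0.001, -1.0]]
force: [0.6, 0.6, -0.4]
gripper_width: 0.525
```

```bash
python3 -c "
from st import *
"; wc -l log.jsonl
cat > fit.py <<'E'
import json,numpy as np
from scipy.optimize import least_squares
from scipy.spatial.transform import Rotation as R
L=[json.loads(l) for l in open('log.jsonl')]
L.append([[1.3915,0.5083,-0.2375,1.5011,0.1257,1.1489,-0.1548],[0.1754,-0.5994,0.2444],[[0.9597,0.281,-0.0006],[0.281,-0.9597,0.0017],[-0.0001,-0.0018,-1]]])
Q=np.array([l[0] for l in L]);P=np.array([l[1] for l in L]);T=np.array([l[2] for l in L])
# alternating z/y chain with signs; test hypothesis
def fk(q,p,s,full=False):
    z=np.array([0,0,1.]);y=np.array([0,1.,0]);ax=[z,y,z,y,z,y,z]
    off=[[0,0,p[0]],[p[4],0,p[1]*0],[0,0,p[1]],[p[5],0,0],[-p[5]*0+p[6],0,p[2]],[0,0,0],[p[7],0,p[3]]]
    r=R.from_rotvec([0,0,p[8]]);x=np.zeros(3);pts=[]
    for i in range(7):
        x=x+r.apply(off[i]);pts.append(x); r=r*R.from_rotvec(ax[i]*q[i]*s[i])
    pts.append(x)
    x=x+r.apply([0,0,p[10]]);r=r*R.from_rotvec([0,0,p[9]])
    return (x,r.as_matrix(),pts) if full else (x,r.as_matrix())
if __name__=='__main__':
    import itertools
    res=[]
    for s in itertools.product([1,-1],repeat=4):
        s=[s[0],1,s[1],1,s[2],1,s[3]]
        best=None
        for b in (0,np.pi):
            for c in (0,np.pi/2,np.pi,-np.pi/2):
                f=lambda p:np.concatenate([np.r_[a[0]-P[i],.3*(a[1]-T[i]).ravel()] for i in range(len(Q)) for a in [fk(Q[i],np.r_[p,0],s)]])
                o=least_squares(f,[.33,.4,.4,.2,0,0,0,0,b,c],max_nfev=60)
                if best is None or o.cost<best[0]: best=(o.cost,o.x)
        res.append((best[0],s,best[1]))
    res.sort(key=lambda t:t[0])
    np.set_printoptions(precision=4,suppress=True)
    for r in res[:4]: print(r)
E
python3 fit.py
```

```text
16.75 q [-0.264   0.6736 -0.2249  1.5455  0.1731  0.9405 -2.0815] p [0.6224 0.2317 0.1232] x ang 1.8719310627199284 z [ 0.0014  0.0006 -1.    ] w 0.5250254002784517 F [ 0.5833  0.5942 -0.3752]
11 log.jsonl
(np.float64(3.3983434500319814e-05), [-1, 1, -1, 1, -1, 1, -1], array([ 0.308 ,  0.5766,  0.3826,  0.4037,  0.055 ,  0.0056,  0.0043,
        0.0562, -0.0186,  1.5521]))
(np.float64(0.005691149434619359), [-1, 1, 1, 1, 1, 1, -1], array([-0.3181,  0.5784,  0.3709, -0.1914,  0.0248, -0.0234, -0.0049,
        0.0005,  0.1869,  1.2412]))
(np.float64(0.0480536869814869), [-1, 1, 1, 1, -1, 1, -1], array([-0.4485,  0.5626,  0.3773, -0.345 ,  0.2807,  0.0007, -0.0172,
        0.2893,  0.0483,  1.3056]))
(np.float64(0.0495093511758086), [-1, 1, -1, 1, 1, 1, -1], array([-0.0255,  0.5813,  0.3786,  0.0777, -0.0071,  0.0063,  0.0047,
       -0.0066, -0.0707,  1.2974]))
```

Stone released. The kinematics fit works, so I'll use it to check that a near-horizontal grasp of the pot and a half-roll are reachable.

```bash
cat > ik.py <<'E'
from fit import *
S=[-1,1,-1,1,-1,1,-1]
p=np.array([ 0.308 ,  0.5766,  0.3826,  0.4037,  0.055 ,  0.0056,  0.0043,0.0562, -0.0186,  1.5521,0])
LO=np.array([-3.08,-.24,-1.43,0,-1.52,.17,-2.89]);HI=np.array([3.08,2.05,1.35,2.5,4.66,1.96,2.89])
def err(q,X,Rm):
    x,r=fk(q,p,S); return np.r_[x-X,.3*R.from_matrix(Rm@r.T).as_rotvec()]
def ik(X,Rm,q0,w=0.003):
    o=least_squares(lambda q:np.r_[err(q,X,Rm),w*(q-q0)],np.clip(q0,LO+.02,HI-.02),bounds=(LO+.01,HI-.01)); e=err(o.x,X,Rm); return o.x,np.linalg.norm(e)
def tool(az,down,xs):
    # z along azimuth az, pitched down; x = xs*(up-ish)
    a,d=np.radians(az),np.radians(down)
    z=np.array([np.cos(d)*np.cos(a),np.cos(d)*np.sin(a),-np.sin(d)]); u=np.array([np.sin(d)*np.cos(a),np.sin(d)*np.sin(a),np.cos(d)])*xs
    return np.c_[u,np.cross(z,u),z]
E
cat > t1.py <<'E'
from ik import *
np.set_printoptions(precision=2,suppress=True)
rng=np.random.default_rng(0)
def best(X,Rm,n=25):
    sols=[]
    for _ in range(n):
        q,e=ik(X,Rm,rng.uniform(LO,HI),1e-4)
        if e<.004: 
            pts=fk(q,p,S,True)[2]; sols.append((np.min(np.minimum(q-LO,HI-q)),q,[round(t[2],2) for t in pts[3:]]))
    sols.sort(key=lambda t:-t[0]); return sols[:2]
for az in (42.5,132.5,-47.5,-137.5):
  for xs in(1,-1):
    Rm=tool(az,15,xs);X=np.array([.44,-.28,.034])+Rm[:,2]*.01
    print('pot',az,xs);[print('   ',s) for s in best(X,Rm)]
for az in (0,30,60,90,120,-60,-90):
  for xs in(1,-1):
    Rm=tool(az,12,xs);X=np.array([.511,-.025,.042])+Rm[:,2]*.01
    print('mat',az,xs);[print('   ',s) for s in best(X,Rm,12)]
E
python3 t1.py
```

```text
pot 42.5 1
    (np.float64(0.6009040619011297), array([ 1.65,  1.41, -0.63,  1.9 , -0.68,  0.78,  1.14]), [np.float64(0.39), np.float64(0.09), np.float64(0.09), np.float64(0.03), np.float64(0.03)])
    (np.float64(0.5226848460675957), array([ 1.45,  1.31, -0.26,  1.95, -1.  ,  1.04,  1.51]), [np.float64(0.45), np.float64(0.08), np.float64(0.08), np.float64(0.03), np.float64(0.03)])
pot 42.5 -1
    (np.float64(0.5651779580680396), array([ 1.51,  1.33, -0.37,  1.93, -0.93,  0.96, -1.72]), [np.float64(0.44), np.float64(0.08), np.float64(0.08), np.float64(0.03), np.float64(0.03)])
    (np.float64(0.5475447549877753), array([ 1.47,  1.32, -0.3 ,  1.94, -0.97,  1.01, -1.67]), [np.float64(0.45), np.float64(0.08), np.float64(0.08), np.float64(0.03), np.float64(0.03)])
pot 132.5 1
pot 132.5 -1
pot -47.5 1
pot -47.5 -1
pot -137.5 1
    (np.float64(0.35636051347699005), array([ 0.05,  1.32, -0.08,  1.48,  0.79,  1.6 ,  1.74]), [np.float64(0.44), np.float64(0.08), np.float64(0.08), np.float64(0.03), np.float64(0.03)])
    (np.float64(0.3033981469293858), array([ 0.1 ,  1.33, -0.18,  1.49,  0.83,
[... 3666 characters left out ...]
  0.31,  1.74,  0.75,  1.19,  1.83]), [np.float64(0.44), np.float64(0.07), np.float64(0.07), np.float64(0.04), np.float64(0.04)])
    (np.float64(0.5994572558754643), array([-0.68,  1.31,  0.06,  1.76,  0.91,  1.36,  1.64]), [np.float64(0.45), np.float64(0.07), np.float64(0.07), np.float64(0.04), np.float64(0.04)])
mat -90 -1
    (np.float64(0.6958407193521123), array([-0.86,  1.35,  0.39,  1.73,  0.7 ,  1.15, -1.25]), [np.float64(0.43), np.float64(0.07), np.float64(0.07), np.float64(0.04), np.float64(0.04)])
    (np.float64(0.432264200055571), array([-0.55,  1.32, -0.17,  1.78,  1.01,  1.53, -1.64]), [np.float64(0.45), np.float64(0.07), np.float64(0.07), np.float64(0.04), np.float64(0.04)])
```

Both reach checks pass: the pick is at azimuth 42.5° with tool x up, followed by a roll of +π and the place at an azimuth of about 75–90°. I'm turning in yaw while rising, then travelling to the far side of the pot.

>>> send_rows([
  [[0, 0, -0.7, 0, 0, -0.98, 0.3], [0, 0, -0.7, 0, 0, -0.98, 0.5], [0, 0, -0.7, 0, 0, -0.98, 1], [0, 0, -0.7, 0, 0, -0.98, 1], [0, 0, -0.7, 0, 0, -0.98, 1], [0, 0, -0.7, 0, 0, -0.98, 1], [-1, 0.43, 0, 0, 0, 0, 1], [-1, 0.43, 0, 0, 0, 0, 1], [-1, 0.43, 0, 0, 0, 0, 1], [-1, 0.43, 0, 0, 0, 0, 1], [-1, 0.43, 0, 0, 0, 0, 1], [-1, 0.43, 0, 0, 0, 0, 1]],
])

```text
time: 18.25
ee_pos: [0.5677, 0.1116, 0.2057]
ee_rot: [[0.74, 0.673, 0.001], [0.673, -0.74, -0.0], [0.001, 0.001, -1.0]]
force: [0.1, -0.1, 0.5]
gripper_width: 1.003
```

>>> send_rows([
  [[-1, 0.43, 0, 0, 0, 0, 1], [-1, 0.43, 0, 0, 0, 0, 1], [-1, 0.43, 0, 0, 0, 0, 1], [-1, 0.43, 0, 0, 0, 0, 1], [-1, 0.43, 0, 0, 0, 0, 1], [-1, 0.43, 0, 0, 0, 0, 1], [-1, 0.43, 0, 0, 0, 0, 1], [-1, 0.43, 0, 0, 0, 0, 1], [-1, 0.43, 0, 0, 0, 0, 1], [-1, 0.43, 0, 0, 0, 0, 1], [-1, 0.43, 0, 0, 0, 0, 1], [-1, 0.43, 0, 0, 0, 0, 1]],
])

```text
time: 19.75
ee_pos: [0.4593, -0.1263, 0.2052]
ee_rot: [[0.74, 0.673, 0.0], [0.673, -0.74, -0.0], [0.0, 0.0, -1.0]]
force: [0.6, -0.1, 0.8]
gripper_width: 1.001
```

```bash
python3 -c "
from st import *
to(.36,-.355,.2)"
```

```text
19.75 q [ 0.546   0.3385 -0.4438  1.9371  0.1825  0.9046 -0.8217] p [ 0.4593 -0.1263  0.2052] x ang 42.29384703364983 z [ 0.0002 -0.0001 -1.    ] w 1.0007148391029417 F [ 0.6209 -0.1123  0.7995]
units [-11.3671   5.1193   0.2607]
```

>>> send_rows([
  [[-1, 0.44, 0, 0, 0, 0, 1], [-1, 0.44, 0, 0, 0, 0, 1], [-1, 0.44, 0, 0, 0, 0, 1], [-1, 0.44, 0, 0, 0, 0, 1], [-1, 0.44, 0, 0, 0, 0, 1], [-1, 0.44, 0, 0, 0, 0, 1], [-1, 0.44, 0, 0, 0, 0, 1], [-1, 0.44, 0, 0, 0, 0, 1], [-1, 0.44, 0, 0, 0, 0, 1], [-1, 0.44, 0, 0, 0, 0, 1], [-1, 0.44, 0, 0, 0, 0, 1], [0, 0, 0, 0, 0.5, 0, 1]],
])

```text
time: 21.25
ee_pos: [0.3618, -0.3458, 0.2051]
ee_rot: [[0.739, 0.673, 0.045], [0.672, -0.74, 0.04], [0.061, 0.001, -0.998]]
force: [0.3, 1.2, -0.5]
gripper_width: 0.999
```

>>> send_rows([
  [[0, 0, 0, 0, 1, 0, 1], [0, 0, 0, 0, 1, 0, 1], [0, 0, 0, 0, 1, 0, 1], [0, 0, 0, 0, 1, 0, 1], [0, 0, 0, 0, 1, 0, 1]],
])

```text
time: 21.88
ee_pos: [0.3619, -0.3455, 0.2056]
ee_rot: [[0.583, 0.672, 0.457], [0.531, -0.74, 0.413], [0.616, 0.002, -0.788]]
force: [0.3, 0.2, -1.2]
gripper_width: 1.004
```

```bash
python3 -c "
from st import *
to(.36,-.355,.2)"; python3 fit.py
```

```text
21.875 q [ 1.567   0.5468 -0.664   1.9016 -0.4177  0.9286  0.4048] p [ 0.3619 -0.3455  0.2056] x ang 42.31886024754017 z [ 0.4569  0.4127 -0.788 ] w 1.0041414415215564 F [ 0.2983  0.1842 -1.1664]
units [-0.4776  0.2856 -0.0201]
(np.float64(0.00013519206608244463), [-1, 1, -1, 1, -1, 1, -1], array([ 0.2445,  0.5767,  0.38  ,  0.3465,  0.0209, -0.0025,  0.0047,
        0.0131, -0.0333,  1.538 ]))
(np.float64(0.11118540908505348), [-1, 1, 1, 1, 1, 1, -1], array([ 0.2263, -0.292 ,  0.0435, -0.1696, -0.6078,  0.573 , -0.4142,
        0.6083,  3.313 ,  4.3337]))
(np.float64(0.1398628903731953), [-1, 1, -1, 1, 1, 1, -1], array([-0.2674,  0.5633,  0.3837, -0.2033, -0.1624, -0.0046,  0.0202,
       -0.1789,  0.0126,  1.4226]))
(np.float64(0.19190425487457968), [-1, 1, 1, 1, -1, 1, -1], array([0.5178, 0.5534, 0.3767, 0.5609, 0.5099, 0.0032, 0.0862, 0.4453,
       0.3738, 1.5395]))
```

>>> send_rows([
  [[0, 0, 0, 0, 1, 0, 1], [0, 0, 0, 0, 1, 0, 1], [0, 0, 0, 0, 1, 0, 1], [0, 0, 0, 0, 1, 0, 1], [0, 0, 0, 0, 1, 0, 1], [0, 0, 0, 0, 0.25, 0, 1], [0, 0, 0, 0, 0, 0, 1]],
])

```text
time: 22.75
ee_pos: [0.3624, -0.345, 0.205]
ee_rot: [[0.205, 0.673, 0.711], [0.187, -0.74, 0.646], [0.961, -0.0, -0.278]]
force: [-0.6, -0.0, -0.2]
gripper_width: 0.998
```

```bash
python3 - <<'E'
from st import *
z=s['ee_rot'][:,2]; print('down',np.degrees(np.arcsin(-z[2])),'az',np.degrees(np.arctan2(z[1],z[0])),'y',s['ee_rot'][:,1])
zz=np.array([*z[:2],0])/np.hypot(*z[:2])
c=np.array([.44,-.28,.037])
g=c+z*.010; pre=g-z*.10
print(pre,g);to(*pre);to(*g)
for n in ('top','scene'):
  im=eyes.read_camera(n);np.save(f'pics/{n}5.npy',im);cv2.imwrite(f'pics/{n}5.png',np.clip(1.5*cv2.resize(im[180:330,280:480] if n=='top' else im[140:290,50:250],None,fx=4,fy=4,interpolation=2)[...,::-1].astype(float),0,255).astype('uint8'))
E
python3 fit.py|head -2
```

```text
22.75 q [ 1.8168  0.9525 -0.8381  1.8872 -0.651   1.0727  0.7345] p [ 0.3624 -0.345   0.205 ] x ang 42.25173611085091 z [ 0.7107  0.6464 -0.2776] w 0.9984445440562786 F [-0.5891 -0.0068 -0.1963]
down 16.11711532880185 az 42.28350248660388 y [ 0.6728 -0.7399 -0.0001]
[ 0.376  -0.3382  0.062 ] [ 0.4471 -0.2735  0.0342]
units [-6.6662  0.2094  2.6913]
units [-6.6662  0.2094  7.6913]
(np.float64(0.00043325264171904327), [-1, 1, -1, 1, -1, 1, -1], array([ 0.2414,  0.5762,  0.376 ,  0.3494,  0.0112, -0.0115,  0.0064,
       -0.0083, -0.036 ,  1.537 ]))
```

View pics/top5.png

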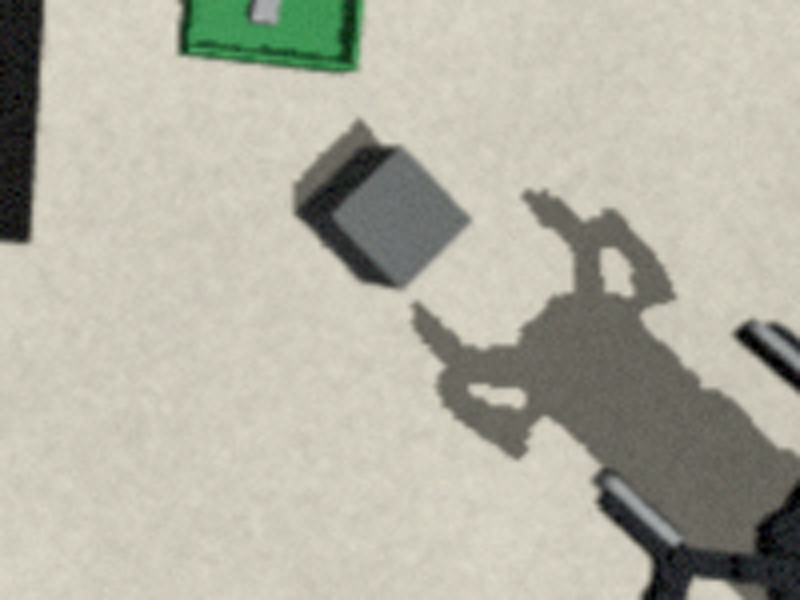

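View pics/scene5.png

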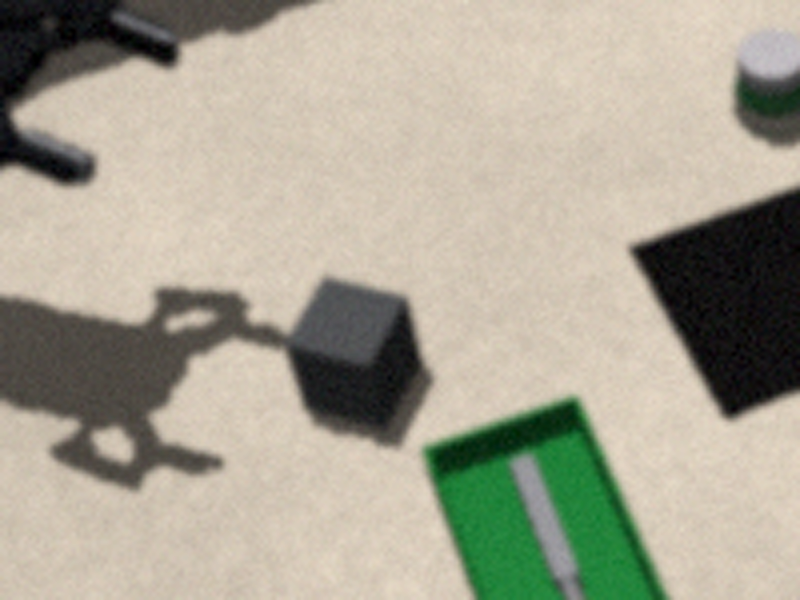

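>>> send_rows([
  [[-0.95, 0.03, 0.38, 0, 0, 0, 1], [-0.95, 0.03, 0.38, 0, 0, 0, 1], [-0.95, 0.03, 0.38, 0, 0, 0, 1], [-0.95, 0.03, 0.38, 0, 0, 0, 1], [-0.95, 0.03, 0.38, 0, 0, 0, 1], [-0.95, 0.03, 0.38, 0, 0, 0, 1], [-0.95, 0.03, 0.38, 0, 0, 0, 1], [0, 0, 0.5, 0, 0, 0, 1], [0, 0, 0.5, 0, 0, 0, 1]],
])

```text
time: 23.98
ee_pos: [0.3908, -0.3248, 0.0574]
ee_rot: [[0.204, 0.673, 0.711], [0.186, -0.739, 0.647], [0.961, 0.0, -0.276]]
force: [0.0, 0.5, 0.4]
gripper_width: 1.0
```

```bash
cat > look.py <<'E'
import sys
from st import *
k,tr,sr=sys.argv[1],[int(v) for v in sys.argv[2].split(',')],[int(v) for v in sys.argv[3].split(',')]
for n,r in (('top',tr),('scene',sr)):
  im=eyes.read_camera(n);np.save(f'pics/{n}{k}.npy',im);cv2.imwrite(f'pics/{n}{k}.png',np.clip(1.6*cv2.resize(im[r[1]:r[1]+150,r[0]:r[0]+200],None,fx=4,fy=4,interpolation=2)[...,::-1].astype(float),0,255).astype('uint8'))
z=s['ee_rot'][:,2]; print('down',np.degrees(np.arcsin(-z[2])),'az',np.degrees(np.arctan2(z[1],z[0])))
E
python3 look.py 6 280,180 50,140; python3 -c "
from st import *
to(.4471,-.2735,.0342)"
```

```text
23.975 q [ 1.7362  1.206  -0.7777  1.9107 -0.6066  0.8584  0.8918] p [ 0.3908 -0.3248  0.0574] x ang 42.37627375156203 z [ 0.7106  0.6471 -0.2763] w 1.000129010867458 F [0.0123 0.5382 0.3557]
down 16.038746771959236 az 42.32231335322164
24.075 q [ 1.7355  1.2055 -0.7783  1.9114 -0.6062  0.859   0.8916] p [ 0.391  -0.324   0.0579] x ang 42.53506843794142 z [ 0.7095  0.6485 -0.2758] w 0.9969555543486469 F [-0.5989 -0.4117  0.7114]
units [-0.0978  0.0303  3.953 ]
```

View pics/top6.png

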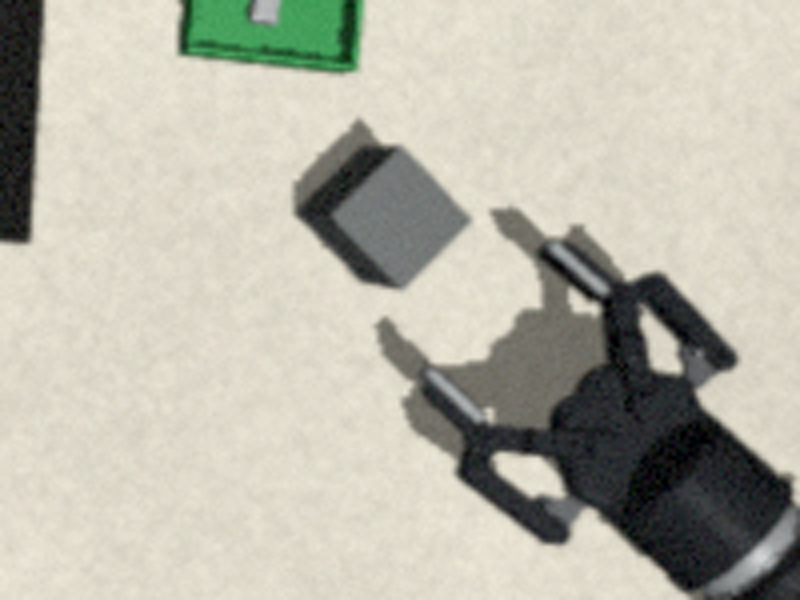

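View pics/scene6.png

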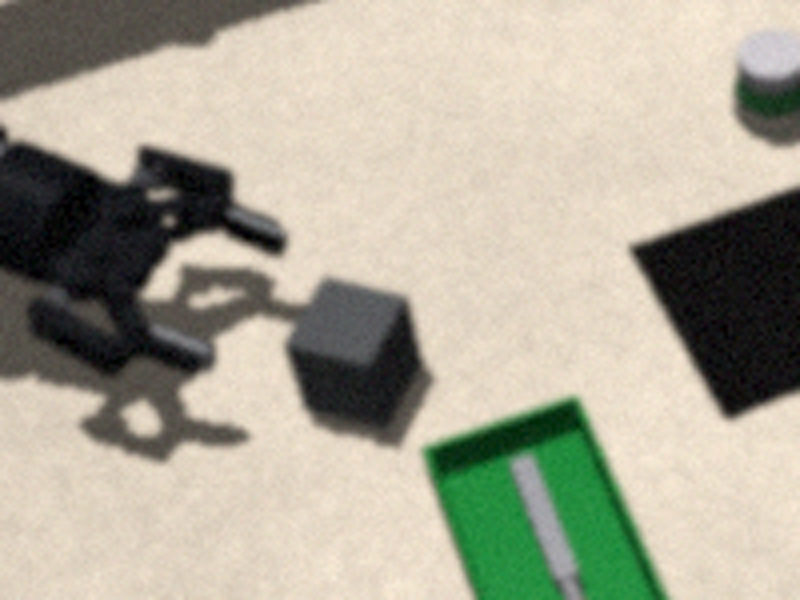

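The fingers are aligned with the pot in the top view: finger midpoint about (515,332), pot centre about (400,215), along the approach diagonal. Going forward and closing.

>>> send_rows([
  [[0, 0, 0.8, 0, 0, 0, 1], [0, 0, 0.8, 0, 0, 0, 1], [0, 0, 0.8, 0, 0, 0, 1], [0, 0, 0.8, 0, 0, 0, 1], [0, 0, 0.7, 0, 0, 0, 1], [0, 0, 0, 0, 0, 0, 1]],
])

```text
time: 24.82
ee_pos: [0.4459, -0.2741, 0.0358]
ee_rot: [[0.204, 0.674, 0.71], [0.186, -0.739, 0.648], [0.961, 0.0, -0.276]]
force: [0.2, 0.1, 0.3]
gripper_width: 1.003
```

```bash
python3 look.py 7 280,180 50,140
```

```text
24.825 q [ 1.656   1.2743 -0.8389  1.9813 -0.6815  0.6729  0.948 ] p [ 0.4459 -0.2741  0.0358] x ang 42.40499819965471 z [ 0.7098  0.648  -0.2763] w 1.0031906098509555 F [0.1552 0.1119 0.2506]
down 16.040405826842704 az 42.39354408174947
```

View pics/top7.png

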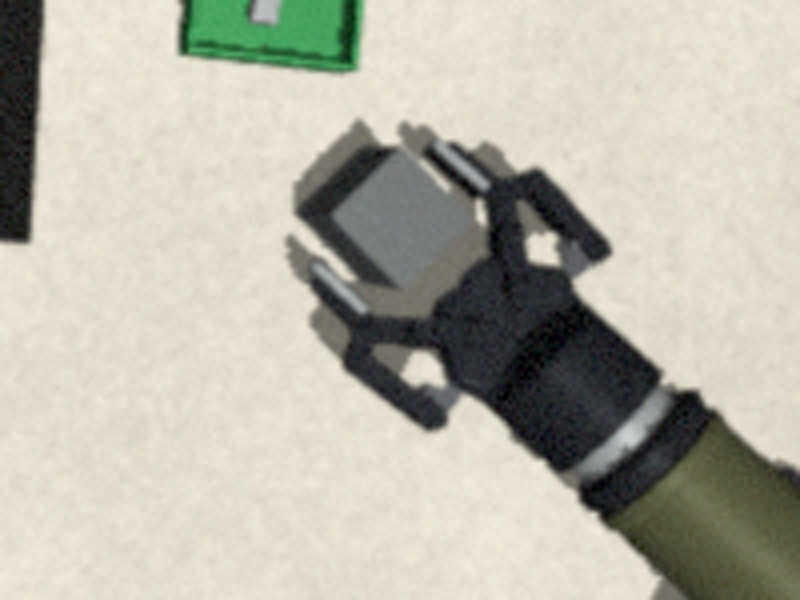

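View pics/scene7.png

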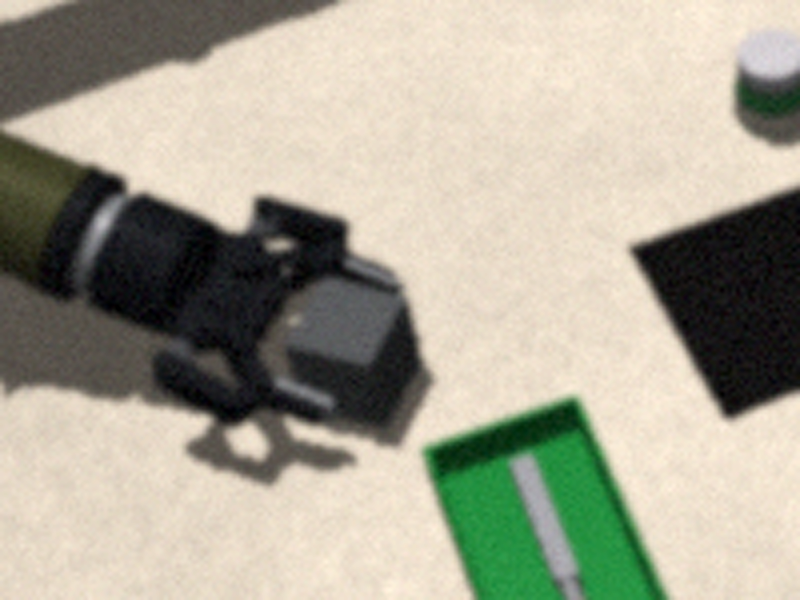

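The pot (around (400,215) in the top zoom) sits between the pads. Closing, then lifting straight up.

>>> send_rows([
  [[0, 0, 0, 0, 0, 0, -1], [0, 0, 0, 0, 0, 0, -1], [0, 0, 0, 0, 0, 0, -1], [0, 0, 0, 0, 0, 0, -1], [0.5, 0, -0.14, 0, 0, 0, -1], [0.96, 0, -0.28, 0, 0, 0, -1], [0.96, 0, -0.28, 0, 0, 0, -1], [0.96, 0, -0.28, 0, 0, 0, -1], [0.96, 0, -0.28, 0, 0, 0, -1], [0.96, 0, -0.28, 0, 0, 0, -1], [0, 0, 0, 0, 0, 0, -1]],
], newtons=50)

```text
time: 26.3
ee_pos: [0.4456, -0.2752, 0.1473]
ee_rot: [[0.204, 0.673, 0.711], [0.189, -0.739, 0.646], [0.961, 0.002, -0.278]]
force: [0.1, 0.2, -1.4]
gripper_width: 0.629
```

```bash
python3 look.py 8 280,180 50,120
```

```text
26.3 q [ 1.6858  1.0729 -0.9118  2.012  -0.7431  0.7617  0.8324] p [ 0.4456 -0.2752  0.1473] x ang 42.78735569130043 z [ 0.7106  0.6464 -0.2779] w 0.6288333832147367 F [ 0.063   0.2409 -1.378 ]
down 16.137875730127337 az 42.292328778244894
```

View pics/scene8.png

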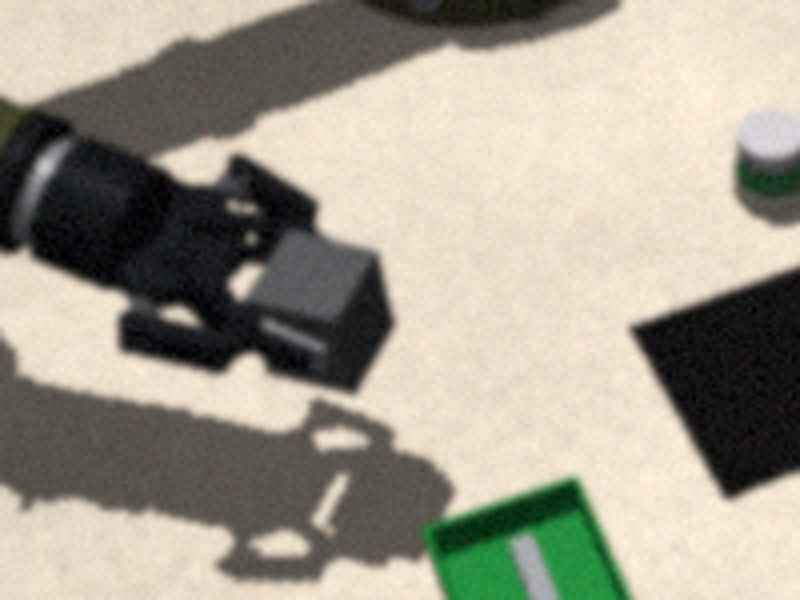

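The pot is held level at about (315,300), clear of the bench. Rolling it half a turn.

>>> send_rows([
  [[0, 0, 0, 0, 0, 1, -1], [0, 0, 0, 0, 0, 1, -1], [0, 0, 0, 0, 0, 1, -1], [0, 0, 0, 0, 0, 1, -1], [0, 0, 0, 0, 0, 1, -1], [0, 0, 0, 0, 0, 1, -1], [0, 0, 0, 0, 0, 1, -1], [0, 0, 0, 0, 0, 1, -1], [0, 0, 0, 0, 0, 1, -1], [0, 0, 0, 0, 0, 1, -1], [0, 0, 0, 0, 0, 1, -1], [0, 0, 0, 0, 0, 1, -1]],
])

```text
time: 27.9
ee_pos: [0.4452, -0.2751, 0.1448]
ee_rot: [[0.694, -0.119, 0.711], [-0.71, -0.277, 0.647], [0.12, -0.953, -0.277]]
force: [0.8, 0.1, -1.8]
gripper_width: 0.626
```

>>> send_rows([
  [[0, 0, 0, 0, 0, 1, -1], [0, 0, 0, 0, 0, 1, -1], [0, 0, 0, 0, 0, 1, -1], [0, 0, 0, 0, 0, 1, -1], [0, 0, 0, 0, 0, 1, -1], [0, 0, 0, 0, 0, 1, -1], [0, 0, 0, 0, 0, 1, -1], [0, 0, 0, 0, 0, 1, -1], [0, 0, 0, 0, 0, 1, -1], [0, 0, 0, 0, 0, 1, -1], [0, 0, 0, 0, 0, 1, -1], [0, 0, 0, 0, 0, 1, -1]],
])

```text
time: 29.4
ee_pos: [0.4452, -0.2751, 0.1447]
ee_rot: [[-0.028, -0.703, 0.71], [-0.368, 0.668, 0.647], [-0.93, -0.243, -0.277]]
force: [-0.6, -0.4, -1.4]
gripper_width: 0.626
```

>>> send_rows([
  [[0, 0, 0, 0, 0, 1, -1], [0, 0, 0, 0, 0, 1, -1], [0, 0, 0, 0, 0, 0.18, -1]],
])

```text
time: 29.78
ee_pos: [0.4453, -0.2749, 0.1448]
ee_rot: [[-0.206, -0.673, 0.71], [-0.185, 0.74, 0.647], [-0.961, 0.002, -0.277]]
force: [-0.7, 0.2, -1.9]
gripper_width: 0.628
```

```bash
python3 st.py; python3 -c "
from st import *
print(s['ee_rot'])"
```

```text
29.775 q [ 1.2738  0.8866 -0.2025  2.0177 -1.1462  1.2333 -1.8735] p [ 0.4453 -0.2749  0.1448] x ang -138.05053926612942 z [ 0.7102  0.6471 -0.2772] w 0.6280523474153216 F [-0.6826  0.2209 -1.8695]
29.775 q [ 1.2738  0.8866 -0.2025  2.0177 -1.1462  1.2333 -1.8735] p [ 0.4453 -0.2749  0.1448] x ang -138.05053926612942 z [ 0.7102  0.6471 -0.2772] w 0.6280523474153216 F [-0.6826  0.2209 -1.8695]
[[-0.2062 -0.6731  0.7102]
 [-0.1853  0.7395  0.6471]
 [-0.9608  0.0018 -0.2772]]
```

Rolled 180°. Now I'll yaw about the vertical to an azimuth of about 80°, then pitch slightly.

>>> send_rows([
  [[0, 0, 0, -0.88, 0, -0.25, -1], [0, 0, 0, -0.88, 0, -0.25, -1], [0, 0, 0, -0.88, 0, -0.25, -1], [0, 0, 0, -0.88, 0, -0.25, -1], [0, 0, 0, -0.88, 0, -0.25, -1], [0, 0, 0, -0.88, 0, -0.25, -1], [0, 0, 0, 0, -0.45, 0, -1], [0, 0, 0, 0, 0, 0, -1]],
])

```text
time: 30.78
ee_pos: [0.4444, -0.2752, 0.144]
ee_rot: [[-0.044, -0.984, 0.17], [-0.217, 0.176, 0.96], [-0.975, 0.005, -0.221]]
force: [-0.7, -0.5, -1.0]
gripper_width: 0.622
```

```bash
python3 look.py 9 230,130 100,130; python3 -c "
from st import *
print(s['ee_rot'])
to(.514,-.0045,.09)"
```

```text
30.775 q [ 1.0966  1.0545 -0.238   1.4836 -0.672   1.686  -2.1292] p [ 0.4444 -0.2752  0.144 ] x ang -101.38537017701287 z [ 0.1702  0.9603 -0.2209] w 0.6218657288692754 F [-0.7167 -0.5358 -1.0493]
down 12.760678370272148 az 79.9490971850575
30.875 q [ 1.0968  1.0521 -0.2381  1.4835 -0.6717  1.686  -2.1298] p [ 0.4444 -0.2755  0.145 ] x ang -101.15290466511443 z [ 0.1704  0.9598 -0.2229] w 0.6289689638721291 F [ 0.1599  0.5256 -1.8394]
[[-0.0431 -0.9844  0.1704]
 [-0.2188  0.1758  0.9598]
 [-0.9748  0.0041 -0.2229]]
units [-0.4327 -1.0553 14.214 ]
```

View pics/scene9.png

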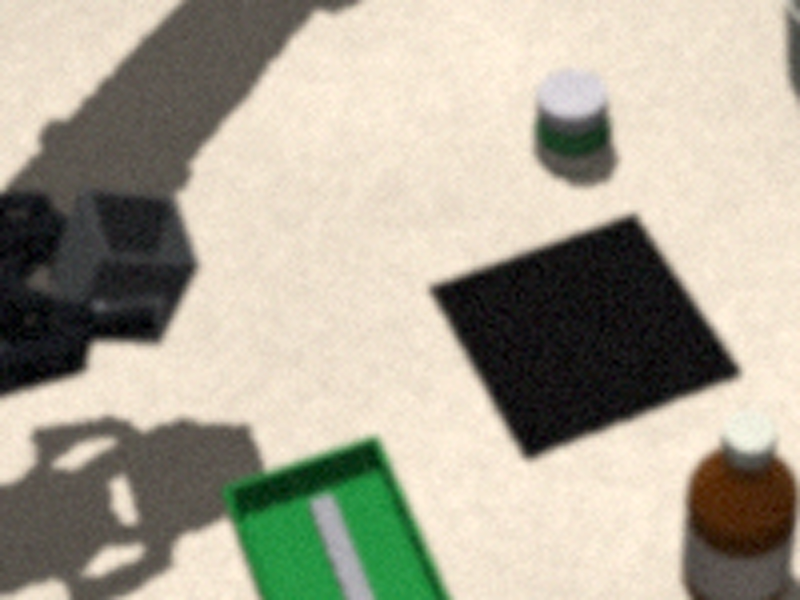

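View pics/top9.png

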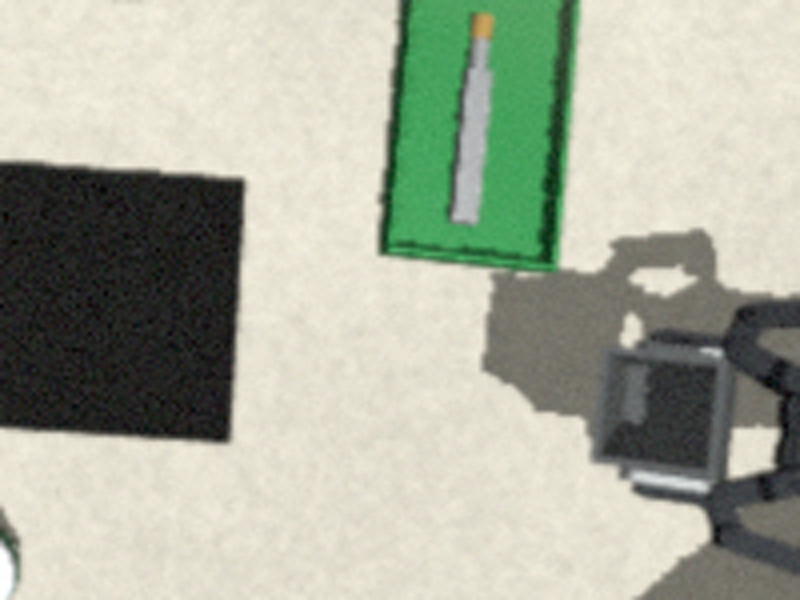

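The pot is now mouth-up, with its mouth rim at about (660,410) in the top zoom, tilted forward as planned. Moving it over the mat.

>>> send_rows([
  [[-0.03, -0.08, 1, 0, 0, 0, -1], [-0.03, -0.08, 1, 0, 0, 0, -1], [-0.03, -0.08, 1, 0, 0, 0, -1], [-0.03, -0.08, 1, 0, 0, 0, -1], [-0.03, -0.08, 1, 0, 0, 0, -1], [-0.03, -0.08, 1, 0, 0, 0, -1], [-0.03, -0.08, 1, 0, 0, 0, -1], [-0.03, -0.08, 1, 0, 0, 0, -1], [-0.03, -0.08, 1, 0, 0, 0, -1], [-0.03, -0.08, 1, 0, 0, 0, -1], [-0.03, -0.08, 1, 0, 0, 0, -1], [-0.03, -0.08, 1, 0, 0, 0, -1]],
])

```text
time: 32.38
ee_pos: [0.5052, -0.0452, 0.0987]
ee_rot: [[-0.041, -0.985, 0.168], [-0.22, 0.173, 0.96], [-0.975, 0.003, -0.224]]
force: [0.7, -0.4, -1.6]
gripper_width: 0.631
```

>>> send_rows([
  [[-0.03, -0.05, 1, 0, 0, 0, -1], [-0.03, -0.05, 1, 0, 0, 0, -1], [0, 0, 0.2, 0, 0, 0, -1], [0, 0, 0, 0, 0, 0, -1]],
])

```text
time: 32.88
ee_pos: [0.5143, -0.0044, 0.0901]
ee_rot: [[-0.041, -0.985, 0.168], [-0.22, 0.173, 0.96], [-0.975, 0.003, -0.224]]
force: [0.2, -1.6, -1.2]
gripper_width: 0.62
```

```bash
python3 look.py 10 180,130 150,130; python3 -c "
from st import *
print(s['ee_rot'])
to(.514,-.0045,.045)"
```

```text
32.875 q [ 0.8297  1.0567 -0.3794  1.9214 -0.9638  1.16   -1.9246] p [ 0.5143 -0.0044  0.0901] x ang -100.60636226207849 z [ 0.1678  0.96   -0.2242] w 0.6204205049519909 F [ 0.1866 -1.5788 -1.1832]
down 12.955426748055968 az 80.08484263600252
32.975 q [ 0.8307  1.0564 -0.3789  1.9209 -0.9636  1.1602 -1.9247] p [ 0.5144 -0.0052  0.0901] x ang -100.60982224681803 z [ 0.169   0.9596 -0.2248] w 0.6265334217158696 F [-0.2106 -0.4284 -1.6332]
[[-0.0414 -0.9848  0.169 ]
 [-0.221   0.1739  0.9596]
 [-0.9744  0.0024 -0.2248]]
units [2.1883 0.021  0.5356]
```

View pics/scene10.png

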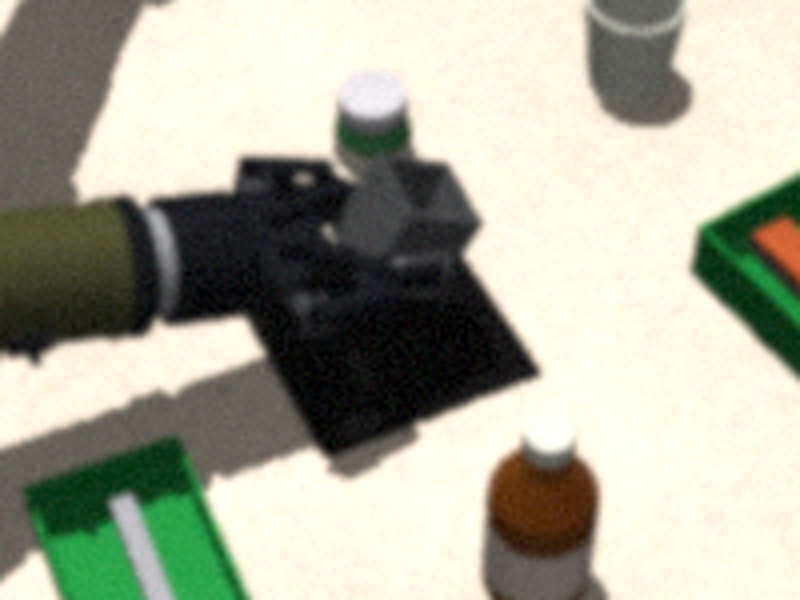

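View pics/top10.png

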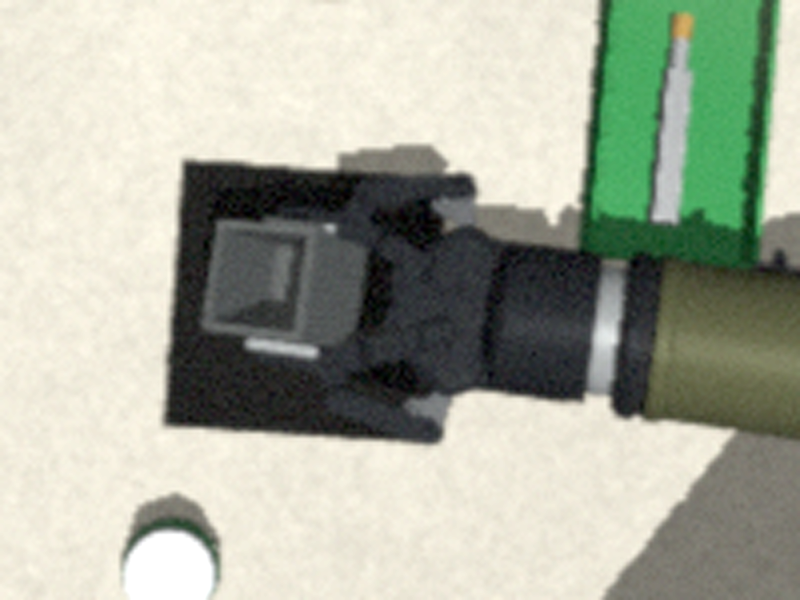

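The pot is above the mat at about (270,280) in the top zoom, and the stone shows inside the bin at upper right of the scene view. I'm lowering in steps and watching the force.

>>> send_rows([
  [[0.73, 0, 0.17, 0, 0, 0, -1], [0.73, 0, 0.17, 0, 0, 0, -1], [0.6, 0, 0.14, 0, 0, 0, -1], [0, 0, 0, 0, 0, 0, -1]],
])

```text
time: 33.48
ee_pos: [0.5139, -0.0041, 0.0467]
ee_rot: [[-0.043, -0.985, 0.168], [-0.219, 0.173, 0.96], [-0.975, 0.004, -0.223]]
force: [-0.7, 0.7, -1.9]
gripper_width: 0.624
```

>>> send_rows([
  [[0.15, 0, 0.03, 0, 0, 0, -1], [0.1, 0, 0.02, 0, 0, 0, -1], [0, 0, 0, 0, 0, 0, -1]],
])

```text
time: 33.85
ee_pos: [0.5142, -0.0044, 0.043]
ee_rot: [[-0.041, -0.985, 0.168], [-0.22, 0.173, 0.96], [-0.975, 0.002, -0.224]]
force: [-0.3, 0.5, -2.1]
gripper_width: 0.628
```

```bash
python3 look.py 11 180,130 150,130
```

```text
33.85 q [ 0.8255  1.1419 -0.3691  1.899  -0.9566  1.1255 -1.8724] p [ 0.5142 -0.0044  0.043 ] x ang -100.50564802981066 z [ 0.168   0.96   -0.2241] w 0.6280844763574187 F [-0.2611  0.5042 -2.0652]
down 12.952714601936087 az 80.07568019528134
```

View pics/scene11.png

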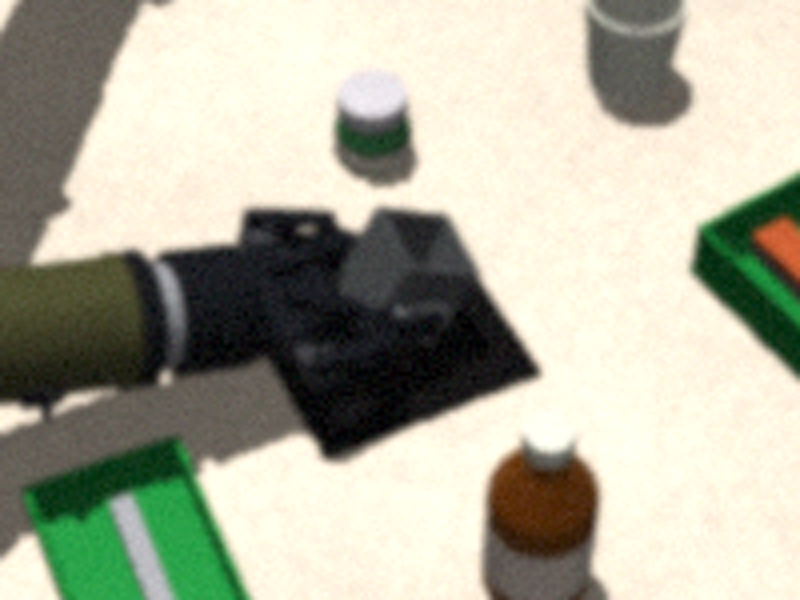

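>>> send_rows([
  [[0.1, 0, 0.02, 0, 0, 0, -1], [0.05, 0, 0.01, 0, 0, 0, -1], [0, 0, 0, 0, 0, 0, -1]],
])

```text
time: 34.33
ee_pos: [0.5141, -0.0044, 0.0398]
ee_rot: [[-0.041, -0.985, 0.168], [-0.22, 0.173, 0.96], [-0.975, 0.003, -0.224]]
force: [0.3, 1.2, -1.7]
gripper_width: 0.627
```

>>> send_rows([
  [[0.07, 0, 0.016, 0, 0, 0, -1], [0, 0, 0, 0, 0, 0, -1]],
])

```text
time: 34.58
ee_pos: [0.5142, -0.0044, 0.0395]
ee_rot: [[-0.04, -0.985, 0.168], [-0.218, 0.173, 0.96], [-0.975, 0.002, -0.222]]
force: [-0.6, -3.4, 4.2]
gripper_width: 0.629
```

>>> send_rows([
  [[0.07, 0, 0.016, 0, 0, 0, -1], [0, 0, 0, 0, 0, 0, -1]],
])

```text
time: 34.83
ee_pos: [0.5141, -0.0044, 0.0393]
ee_rot: [[-0.039, -0.985, 0.168], [-0.216, 0.173, 0.961], [-0.976, 0.001, -0.22]]
force: [-2.6, -7.2, 12.4]
gripper_width: 0.624
```

Contact came at 0.0395, against 0.039 predicted. Relaxing the pressure a little, then opening.

>>> send_rows([
  [[-0.08, 0, -0.02, 0, 0, 0, -1], [0, 0, 0, 0, 0, 0, -1], [0, 0, 0, 0, 0, 0, 1], [0, 0, 0, 0, 0, 0, 1], [0, 0, 0, 0, 0, 0, 1], [0, 0, 0, 0, 0, 0, 1]],
])

```text
time: 35.58
ee_pos: [0.5141, -0.0043, 0.0385]
ee_rot: [[-0.041, -0.985, 0.168], [-0.22, 0.173, 0.96], [-0.975, 0.003, -0.224]]
force: [0.1, -0.3, 0.7]
gripper_width: 1.002
```

```bash
python3 look.py 12 180,130 150,130
```

```text
35.575 q [ 0.825   1.1501 -0.368   1.8963 -0.9557  1.1228 -1.8682] p [ 0.5141 -0.0043  0.0385] x ang -100.60283791656843 z [ 0.1678  0.96   -0.224 ] w 1.0021456421127912 F [ 0.0994 -0.327   0.6745]
down 12.943953491711117 az 80.08761809657085
```

View pics/scene12.png

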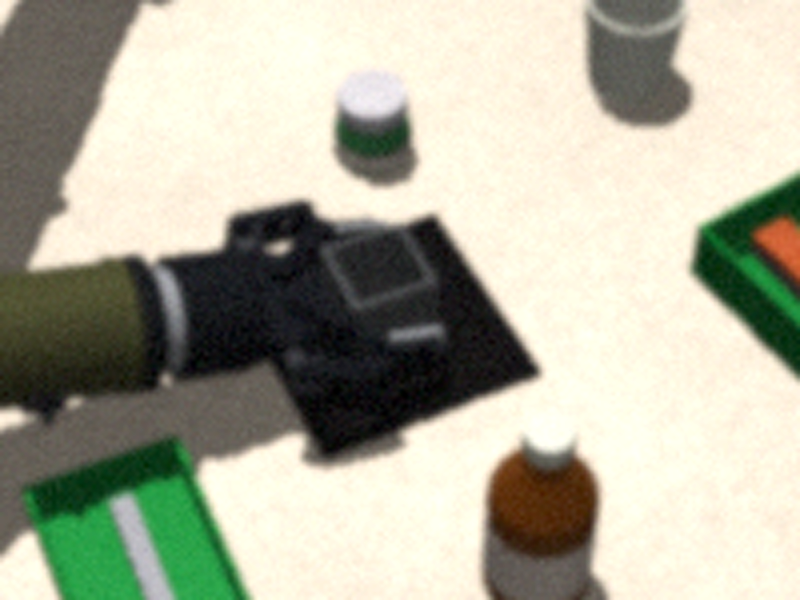

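View pics/top12.png

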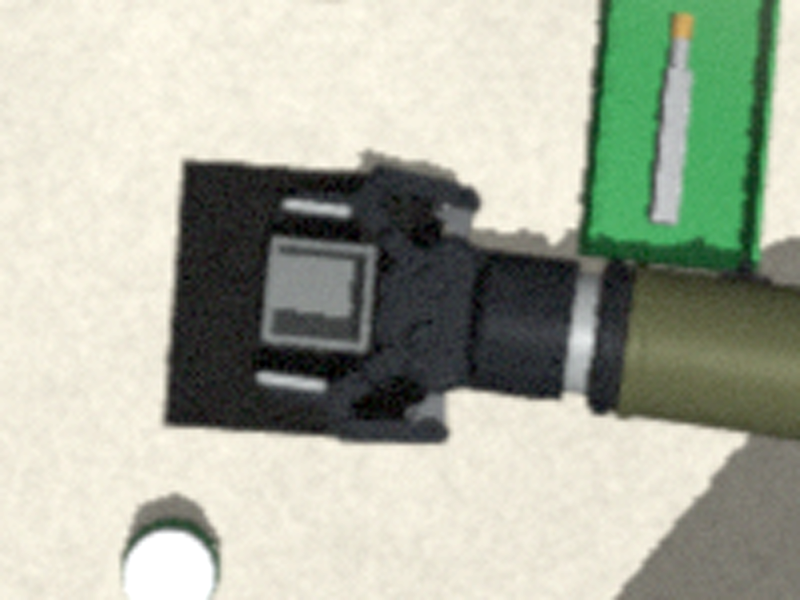

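The pot stands upright near the mat centre (rim centre about (320,295)), with equal gaps to both fingers. Backing straight out.

>>> send_rows([
  [[0, 0, -0.5, 0, 0, 0, 1], [0, 0, -0.7, 0, 0, 0, 1], [0, 0, -1, 0, 0, 0, 1], [0, 0, -1, 0, 0, 0, 1], [0, 0, -1, 0, 0, 0, 1], [0, 0, -1, 0, 0, 0, 1], [-0.5, 0, -1, 0, 0, 0, 1], [-1, 0, -1, 0, 0, 0, 1], [-1, 0, -1, 0, 0, 0, 1], [-1, 0, -0.5, 0, 0, 0, 1], [-1, 0, 0, 0, 0, 0, 1], [0, 0, 0, 0, 0, 0, 1]],
])

```text
time: 37.17
ee_pos: [0.4889, -0.1506, 0.1669]
ee_rot: [[-0.039, -0.985, 0.167], [-0.221, 0.171, 0.96], [-0.975, 0.001, -0.224]]
force: [-0.2, -0.1, -0.3]
gripper_width: 1.008
```

```bash
python3 look.py 13 180,130 150,130
python3 - <<'E'
import cv2,numpy as np
for n in('top','scene'): cv2.imwrite(f'pics/{n}13f.png',np.clip(1.5*np.load(f'pics/{n}13.npy')[...,::-1].astype(float),0,255).astype('uint8'))
E
```

```text
37.175 q [ 0.9734  0.9598 -0.2917  1.7079 -0.796   1.4884 -2.1032] p [ 0.4889 -0.1506  0.1669] x ang -100.0129138483148 z [ 0.1669  0.9602 -0.2241] w 1.0084336799147613 F [-0.2446 -0.0762 -0.2901]
down 12.948697351574644 az 80.13848566304027
```

View pics/scene13.png

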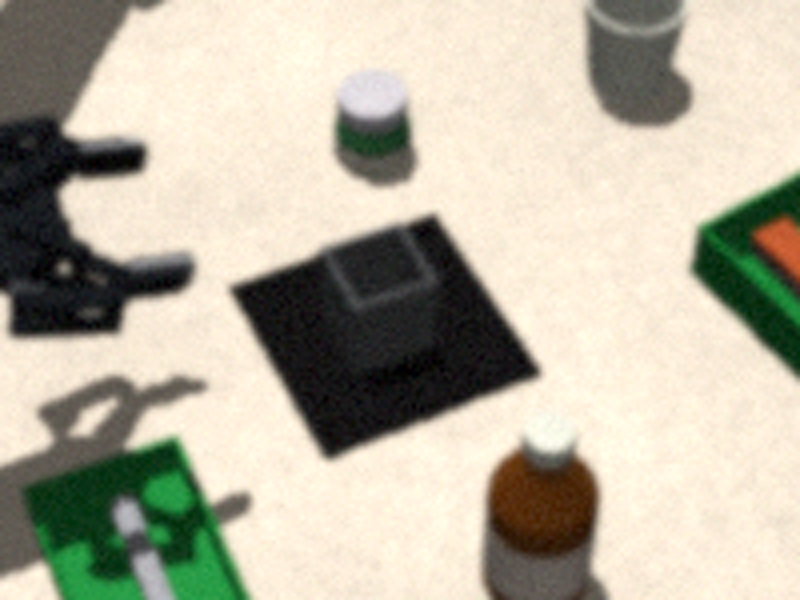

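View pics/top13f.png

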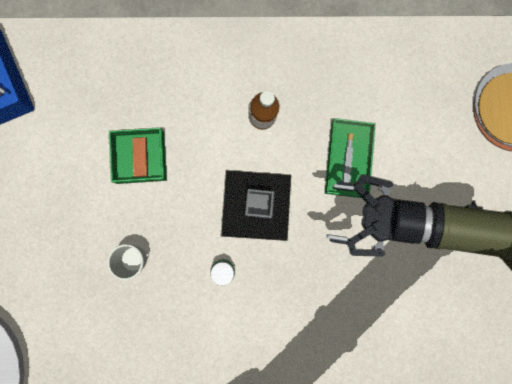

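View pics/top13.png

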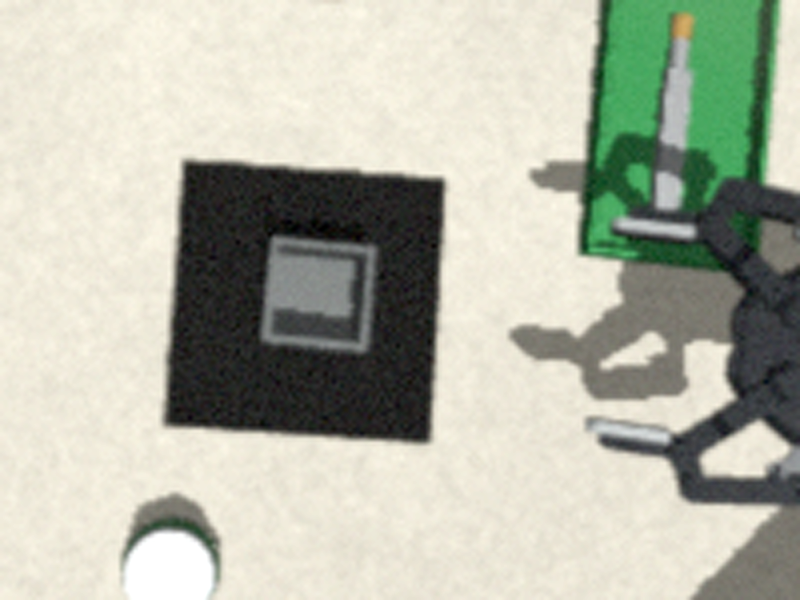

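Run:
```python
from h import *
a=np.array([[271,236],[377,242],[367,354],[262,345]])/4+[180,130]
b=np.array([[403,227],[322,250],[357,305],[436,280]])/4+[150,130]
P=plane('top',a,.069);print(P.mean(0),plane('scene',b,.069).mean(0)); X=tri(a.mean(0),b.mean(0));print('tri',X)
print(np.linalg.norm(np.diff(P,axis=0),axis=1))
t=np.radians(-5.3);c=X[0,:2]-[.511,-.025];print('in mat',np.cos(t)*c[0]+np.sin(t)*c[1],-np.sin(t)*c[0]+np.cos(t)*c[1])
I={n:np.load(f'pics/{n}13.npy') for n in('top','scene')}
C={}
for n,r in (('top',(112,130,166,182)),('scene',(320,165,390,228))):
    H=cv2.cvtColor(I[n],cv2.COLOR_RGB2HSV);m=((H[...,0]<14)&(H[...,1]>110)&(H[...,2]>60)).astype('uint8')*255
    C[n]=big(m,r)[2]
print('stone top',tri(C['top'],C['scene']))
s=np.array([[660,212],[683,14]])/4+[180,130]; print('dop ends',plane('top',s,.018))
print('jar',plane('top',[[222,273]],.055),'bottle, tub same px as start')
print('diffs',[float(np.abs(I['top'][y0:y1,x0:x1].astype(int)-np.load('pics/top0.npy')[y0:y1,x0:x1]).mean()) for x0,y0,x1,y1 in((245,85,285,130),(105,240,150,282),(208,258,238,288),(0,300,60,380))])
```

```text
[ 0.5101 -0.0289  0.069 ] [ 0.5131 -0.0266  0.069 ]
tri [[ 0.5112 -0.0272  0.0672]]
[0.0556 0.0587 0.0548]
in mat 0.00043494925367327034 -0.00217719713831606
stone top [[0.6208 0.23   0.0219]]
dop ends [[ 0.5538 -0.2245  0.018 ]
 [ 0.666  -0.2428  0.018 ]]
jar [[0.3681 0.0529 0.055 ]] bottle, tub same px as start
diffs [8.404444444444444, 8.481657848324515, 9.854814814814814, 9.395277777777778]
```

```bash
python3 -c "
from cell import ticket
print(ticket.sign_off())"
```

```text
the job is handed in; nothing more can be done
None
```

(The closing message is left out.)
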